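Pack the betel box

ROBOT

A 6-joint arm with a two-finger parallel gripper is mounted at the origin on the work surface. World frame = base frame: x ahead of the robot, y to its left, z up, the work surface at z = 0. Lengths are in m, angles in rad, forces in N, time in s.
With the tool pointing down it reaches from about 0.375 to 0.75 m from the base axis. Payload 9 kg.
Tool frame: the origin (TCP) lies at the centre of the arm's flange, where the gripper is bolted on; the fingertips stand 173 mm ahead of it and the grasp point (between the pads) lies 155 mm ahead of it; z points along the fingers, y is the line along which they close (so a half turn about z gives the same grasp; the last joint's range is limited). The gripper opens to 85 mm and grips with 20 to 120 N. Pads are 22 mm wide; open, the fingers measure 114 mm over their backs; the gripper's body (76 mm by 85 mm) begins 54 mm behind the grasp point. The pads swing forward as they close: fully open they stand 13 mm farther back than shut.
Start: joints at [1.087, 0.104, 0.097, 1.564, 0, 1.353], TCP at [0.158, 0.579, 0.405] pointing down, gripper open.
Joint ranges: [-2.99, 2.99], [-0.84, 1.86], [-1.1, 1.16], [-1.84, 2.11], [-1.51, 1.56], [-3.14, 3.14]. Speed limits (rad/s): [2.22, 2.22, 2.57, 3.14, 3.14, 3.14].

INTERFACE

Orientations are given as a unit quaternion [w, x, y, z].
In Python, from plant import manip gives the robot as it stands.
- The arm moves only by the tool play_rows, never from a script. Its argument "steps" is a list of rows, each an object with "hand": the opening, from -1 (shut) to 1 (fully open); "offset": the shift along the tool's x, y, z in units of 80 cm (1.0 is 80 cm), a list of three; "spin": the turn about the tool's z in units of 30 degrees (1.0 is 30 degrees). A call has 1 to 12 rows; each row is the pose to reach, as a shift and turn from the pose commanded when the call began, along the tool's axes at that moment; what a row does not reach only later rows make up. A row lasts 1/10 s, in which the tool goes at most 50 mm and 8.59 degrees, less where a joint would pass 70% of its speed; a pose out of reach is approached as far as the arm can. A call with a number of a shift or a turn outside -1 to 1 is refused whole. A call with a gripper value outside its range is refused whole. The fingers move at their own pace and stop on an object; the grip force is fixed at half the most. Time passes only in rows, so rows that repeat a pose let the fingers close. It gives the time, the measured TCP pose, the force, the opening and the grip force at its end, in the units of the state.
- manip.get_state(): the state, without advancing time (a new reading comes with each control period).
- manip.get_image(name): name is "side" or "top" or "wrist"; returns a dict with "img" (480x640x3 uint8, red, green, blue), "z_map" (480x640 float32, m along the optical axis (not along the pixel's ray), 0 where there is no reading), "intrinsics" (3x3 intrinsics, pixels), "D" ([k1, k2, p1, p2, k3] as OpenCV has them; the pictures are not rectified), "R" (3x3) and "t" (3): a world point X has camera coordinates R X + t; the wrist camera has in their place "tool_from_camera" (4x4, takes a point from camera to tool coordinates, whose origin is the TCP and whose axes are the flange's). Camera axes: x right, y down, z forward; pixel columns grow to the right and rows downward; lengths in m; the calibration is good to about 2 mm. A picture is of the moment at which its call begins: read the wrist's pose just before it.
- manip.hand_in(): hands the job in; it is judged then, once.
The state is a dict: "t": time; "qpos": joint angles; "qvel": joint speeds; "effort": joint torques, N m; "tcp_pos": TCP position; "tool_rot": TCP orientation; "contact_force": force on the tool from outside, world axes, zero at the start; "wrist_torque": the same for the moment, N m; "width": finger opening in m; "gripper_force": force on a finger pad.
Only numpy, scipy, OpenCV 4.12 (cv2) and the standard library are available. Lean on these libraries where they do the work, as an engineer would, in place of code of your own. Each camera call takes 0.05 s, during which the arm holds its last target. There are 200 camera calls.

TASK

Swing the steel betel box's lid right up onto its open stop, take the loose cap off every little pot that wears one and set the caps flat, knob up, in the pockets of the organiser's lower tier, one to a pocket, and stand all four bare pots upright on the floor of the box. With everything in, gently lower the lid fully shut. Don't let the lid slam at either end, and leave the vase, flashlight and comb where they are.

Things in the scene. Friction and masses are not known exactly. Their poses are not given: they have to be found in the camera images.
- betel_box: open-topped steel box, 152 (its x) x 200 (its y) x 60 mm high, walls and floor 4 mm, so inside it is 144 x 192 mm and 56 mm deep, four pots fit in two rows; it does not move. Origin: centre of its underside; +x points to the hinged (far) side, z up. Its lid is hinged along the top of the +x wall
- lid (a joint): the box's flat steel lid (154 x 202 x 4 mm), rad: 0 = shut, resting on the rim; 1.75 = swung up and just past upright onto its open stop. It may start a little ajar. The hinge is stiff: the lid stays at whatever angle it is left, about 2 to 3 N at the handle moves it. A pot with its cap on (59 mm in all) is too tall for the lid to shut; a bare pot (40 mm) clears it easily
- lid_handle (a point): middle of the lid's round wire handle: a bar 9 mm thick, parallel to the hinge, 75 mm long clear between its two end arms, standing out 36 mm clear beyond the lid's free edge in the lid's own plane, 195 mm from the hinge line and 3 mm above it when shut; fingers can straddle it from above at any lid angle. The point moves with the lid; y along the bar, x towards the hinge
- lid_hinge (a point): middle of the hinge line, on the top edge of the box's +x wall, 76 mm from the box's centre and 60 mm up; the hinge line runs along the box's y
- organiser: white plastic two-tier organiser, fixed. Its lower tier is an open tray 140 x 140 mm, 24 mm high, walls 4 mm, split by a cross of 4 mm walls into four square pockets 64 mm wide and 20 mm deep; behind it (+x of its frame) a raised tray 85 x 170 mm, front edge 100 mm behind the lower tier's centre, its rim 90 mm high. Origin: underside, centre of the lower tier
- comb: wooden comb, about 37 x 140 x 7 mm, lying in the organiser's upper tray; leave it alone. Origin: centre of underside
- vase: small green glass vase, 62 mm wide, 115 mm tall, on the cupboard top; leave it alone. Origin: centre of its base
- flashlight: red plastic flashlight lying on the cupboard top, 145 mm long along its x, 44 mm thick at the head; leave it alone. Origin: under its middle
- pocket0 (a point): centre of the floor of one pocket of the organiser's lower tier (64 x 64 mm, floor 4 mm above the cupboard top, walls 20 mm high above it)
- pocket1 (a point): centre of the floor of one pocket of the organiser's lower tier (64 x 64 mm, floor 4 mm above the cupboard top, walls 20 mm high above it)
- pocket2 (a point): centre of the floor of one pocket of the organiser's lower tier (64 x 64 mm, floor 4 mm above the cupboard top, walls 20 mm high above it)
- pocket3 (a point): centre of the floor of one pocket of the organiser's lower tier (64 x 64 mm, floor 4 mm above the cupboard top, walls 20 mm high above it)
- pot0: small round open steel pot, outside diameter 44 mm, 40 mm high, wall 3 mm, about 0.1 kg, starting upright on the cupboard top either under its loose cap (see the cap of the same number) or already bare. Origin: centre of its underside, z up
- cap0: loose steel slip-over cap that starts on pot0: 54 mm across, 14 mm tall, with an upright round knob 14 mm thick on top that reaches from 13 to 28 mm above the cap's lower rim; its skirt hangs 9 mm down around the pot with 2 mm play, so that it lifts straight off. 0.04 kg. Absent (None) if that pot starts bare. Origin: centre of the lower rim, z up
- pot1: small round open steel pot, outside diameter 44 mm, 40 mm high, wall 3 mm, about 0.1 kg, starting upright on the cupboard top either under its loose cap (see the cap of the same number) or already bare. Origin: centre of its underside, z up
- cap1: loose steel slip-over cap that starts on pot1: 54 mm across, 14 mm tall, with an upright round knob 14 mm thick on top that reaches from 13 to 28 mm above the cap's lower rim; its skirt hangs 9 mm down around the pot with 2 mm play, so that it lifts straight off. 0.04 kg. Absent (None) if that pot starts bare. Origin: centre of the lower rim, z up
- pot2: small round open steel pot, outside diameter 44 mm, 40 mm high, wall 3 mm, about 0.1 kg, starting upright on the cupboard top either under its loose cap (see the cap of the same number) or already bare. Origin: centre of its underside, z up
- cap2: loose steel slip-over cap that starts on pot2: 54 mm across, 14 mm tall, with an upright round knob 14 mm thick on top that reaches from 13 to 28 mm above the cap's lower rim; its skirt hangs 9 mm down around the pot with 2 mm play, so that it lifts straight off. 0.04 kg. Absent (None) if that pot starts bare. Origin: centre of the lower rim, z up
- pot3: small round open steel pot, outside diameter 44 mm, 40 mm high, wall 3 mm, about 0.1 kg, starting upright on the cupboard top either under its loose cap (see the cap of the same number) or already bare. Origin: centre of its underside, z up
- cap3: loose steel slip-over cap that starts on pot3: 54 mm across, 14 mm tall, with an upright round knob 14 mm thick on top that reaches from 13 to 28 mm above the cap's lower rim; its skirt hangs 9 mm down around the pot with 2 mm play, so that it lifts straight off. 0.04 kg. Absent (None) if that pot starts bare. Origin: centre of the lower rim, z up
There are look-alikes about, which are no part of the job. What is shaped like the pot1 but black or yellow is not meant.

How it is judged:
By the outcome, as a careful person would: the job done as asked, in the order asked, and still so for the second after the job is handed in, with the robot touching nothing.
Of cap0, cap1, cap2, cap3 only 2 to 4 are there at a start; the rules pass over those that are not, and their reading is None.
At some moment in a run one of pot0, pot1, pot2, pot3 may be knocked a few centimetres aside while the robot is not near it.
It also fails if it takes over 210 s, if anything falls off the work surface, if the arm or the gripper's body presses on something with over 40 N, if the wrist force passes 120 N, or if a joint passes its speed limit or range.

## Working session

There is one attempt and no reset: what is moved stays moved. The work goes in short steps, Python scripts to look and compute and a tool call to move; the robot and the scene stay as the last step left them, time stands still between calls to the robot, and variables do not carry over. Pictures are saved under pics/ and viewed, at most 14 in all, crops included, and the job is handed in when it is done.

Besides the shell and the picture viewer there is one more tool, called after ">>>" as name(argument=value, ...) on one line, values as JSON. play_rows: Moves the arm, as the interface text tells. Its arguments: {"type":"object","properties":{"steps":{"type":"array"}},"required":["steps"]}

```bash
ls; mkdir -p pics
cat > h.py <<'E'
import numpy as np, cv2
from plant import manip
def grab(n):
    s=manip.get_state(); d=manip.get_image(n)
    if n=="wrist":
        w,x,y,z=s["tool_rot"]
        from scipy.spatial.transform import Rotation as Ro
        T=np.eye(4);T[:3,:3]=Ro.from_quat([x,y,z,w]).as_matrix();T[:3,3]=s["tcp_pos"]
        M=np.linalg.inv(T@np.array(d["tool_from_camera"])); d["R"],d["t"]=M[:3,:3],M[:3,3]
    d["R"]=np.array(d["R"]);d["t"]=np.array(d["t"]);d["K"]=np.array(d["intrinsics"],float);d["D"]=np.array(d["D"],float)
    return d
def rays(d,uv):
    p=cv2.undistortPoints(np.array(uv,float).reshape(-1,1,2),d["K"],d["D"]).reshape(-1,2)
    return np.c_[p,np.ones(len(p))]
def plane(d,uv,z):
    r=rays(d,uv)@d["R"]; c=-d["R"].T@d["t"]
    return c+r*((z-c[2])/r[:,2])[:,None]
def cloud(d):
    v,u=np.mgrid[:480,:640]
    r=rays(d,np.c_[u.ravel(),v.ravel()])*d["z_map"].reshape(-1,1)
    return ((r-d["t"])@d["R"]).reshape(480,640,3)
def save(n,im): cv2.imwrite("pics/"+n+".png",cv2.cvtColor(im,cv2.COLOR_RGB2BGR))
def proj(d,X):
    return cv2.projectPoints(np.array(X,float).reshape(-1,3),cv2.Rodrigues(d["R"])[0],d["t"],d["K"],d["D"])[0].reshape(-1,2)
E
python3 - <<'E'
from h import *
s=manip.get_state();print(s)
for n in("top","side"):
    d=grab(n);save(n+"0",d["img"]);print(n,-d["R"].T@d["t"],d["R"][2])
E
```

```text
pics
{'t': 0.0, 'qpos': array([ 1.08730977e+00,  1.04682253e-01,  9.64395222e-02,  1.56387698e+00,
       -4.03301160e-07,  1.35309772e+00]), 'qvel': array([-0.00025264, -0.00156513, -0.00129782,  0.00133324,  0.00068421,
       -0.00075576]), 'effort': array([ 2.64291688e-03, -5.56947005e+01,  5.03636563e+01,  1.74904650e-02,
       -1.91663567e-04, -2.14519304e-05]), 'tcp_pos': array([0.15753982, 0.57883516, 0.40391577]), 'tool_rot': array([-2.27071508e-04,  1.32503123e-01,  9.91182367e-01, -6.21509729e-04]), 'contact_force': array([-0.53328301, -0.40417688,  0.18529268]), 'wrist_torque': array([-0.0347552 , -0.06033578, -0.03421723]), 'gripper_force': 0.0, 'width': 0.08489461286034164}
top [0.49879807 0.07319263 1.12187455] [ 0.07945095 -0.02130062 -0.99661117]
side [ 0.52619086 -0.92384883  0.7257246 ] [ 0.06698865  0.83360556 -0.54828304]
```

View pics/top0.png

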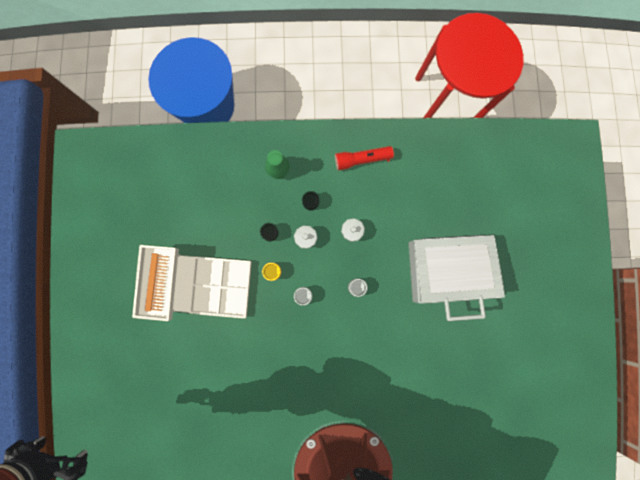

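View pics/side0.png

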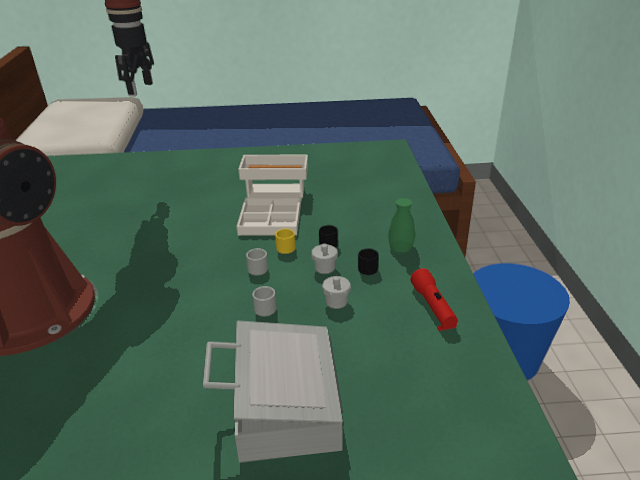

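The top view shows the steel box with its handle towards the robot at (457,275), capped pots at (305,237) and (352,230), and bare steel pots at (303,296) and (357,288). The organiser's lower tier is at (213,287). The look-alikes are black at (311,200) and (269,232) and yellow at (271,271); these aren't steel grey, so they're not meant.

```bash
cat >> h.py <<'E'
def tri(ds,uvs):
    A=[];b=[]
    for d,uv in zip(ds,uvs):
        c=-d["R"].T@d["t"]; r=(rays(d,[uv])@d["R"])[0]; r/=np.linalg.norm(r)
        P=np.eye(3)-np.outer(r,r);A.append(P);b.append(P@c)
    X=np.linalg.lstsq(np.vstack(A),np.hstack(b),rcond=None)[0]
    return X,np.linalg.norm(np.vstack(A)@X-np.hstack(b))
E
python3 - <<'E'
from h import *
np.set_printoptions(precision=4,suppress=True)
ds={n:grab(n) for n in("top","side")}
for n,d in ds.items():
    P=cloud(d); hsv=cv2.cvtColor(d["img"],cv2.COLOR_RGB2HSV)
    ok=(d["z_map"]>0)&(P[...,2]>0.006)&(P[...,2]<.25)&(P[...,0]>.2)&(P[...,0]<.9)&(abs(P[...,1])<.6)
    m=(ok&(hsv[...,1]<70)&(hsv[...,2]>60)).astype(np.uint8)
    k,l,st,ce=cv2.connectedComponentsWithStats(m)
    print(n,"floor z",np.median(P[300:330,300:400,2]) )
    for i in range(1,k):
        if st[i,4]<60: continue
        Q=P[l==i]; z=np.percentile(Q[:,2],98)
        T=Q[Q[:,2]>z-.006]; mec=cv2.minEnclosingCircle(T[:,:2].astype(np.float32))
        print(st[i],ce[i].round(1),"zmax %.3f"%z,"topcirc",np.round(mec[0],4),round(mec[1],4),"mean",Q.mean(0),"ext",Q.min(0),Q.max(0))
        if st[i,4]>800:
            print("  rect uv",cv2.boxPoints(cv2.minAreaRect(np.argwhere(l==i)[:,::-1].astype(np.float32))).round(1).tolist())
            r=cv2.minAreaRect(Q[:,:2].astype(np.float32));print("  rect xy",r,cv2.boxPoints(r).tolist())
d=ds["top"]
im=cv2.resize(d["img"][180:330,225:405],None,fx=4,fy=4,interpolation=cv2.INTER_CUBIC)
save("crop_pots",im[:600,:720])
im=cv2.resize(d["img"][225:330,405:515],None,fx=5,fy=5,interpolation=cv2.INTER_CUBIC);save("crop_box",im)
E
```

```text
top floor z 0.0005616356676200288
[341 219  23  22 394] [352.3 229.5] zmax 0.060 topcirc [ 0.6059 -0.0381] 0.0068 mean [ 0.6047 -0.0377  0.0447] ext [ 0.5788 -0.0646  0.0326] [ 0.6314 -0.0104  0.0624]
[294 226  23  22 397] [304.8 236.5] zmax 0.060 topcirc [0.5893 0.0798] 0.0063 mean [0.5906 0.079  0.0446] ext [0.5647 0.0517 0.0063] [0.6202 0.1056 0.062 ]
[ 409  235   96   86 5900] [455.7 270.7] zmax 0.107 topcirc [ 0.4089 -0.3104] 0.0704 mean [ 0.497  -0.2792  0.0808] ext [ 0.382  -0.3896  0.0061] [ 0.5823 -0.1842  0.1133]
  rect uv [[408.20001220703125, 239.0], [499.1000061035156, 231.89999389648438], [505.70001220703125, 316.3999938964844], [414.79998779296875, 323.5]]
  rect xy ((0.48186320066452026, -0.28773730993270874), (0.198820099234581, 0.20498479902744293), 1.3666415214538574) [[0.38003697991371155, -0.18764500319957733], [0.38492587208747864, -0.39257150888442993], [0.5836894512176514, -0.38782960176467896], [0.5788005590438843, -0.18290311098098755]]
[ 133  245   55   76 2149] [156.1 282.5] zmax 0.093 topcirc [0.4882 0.436 ] 0.0945 mean [0.4876 0.4368 0.0709] ext [0.3993 
[... 3115 characters left out ...]
0505  0.0256] ext [ 0.4427 -0.0717  0.006 ] [ 0.4857 -0.0231  0.0423]
[  203   321   140   139 13239] [282.5 387.4] zmax 0.104 topcirc [ 0.4075 -0.3182] 0.074 mean [ 0.4979 -0.3176  0.0717] ext [ 0.3814 -0.3919  0.0061] [ 0.5833 -0.183   0.1097]
  rect uv [[196.60000610351562, 325.3999938964844], [331.70001220703125, 311.1000061035156], [346.1000061035156, 447.79998779296875], [211.0, 462.1000061035156]]
  rect xy ((0.4819169342517853, -0.2879415452480316), (0.19897566735744476, 0.20713762938976288), 1.528574824333191) [[0.37970173358917236, -0.18706347048282623], [0.3852272629737854, -0.39412739872932434], [0.5841321349143982, -0.3888196349143982], [0.5786066055297852, -0.1817556917667389]]
```

View pics/crop_pots.png

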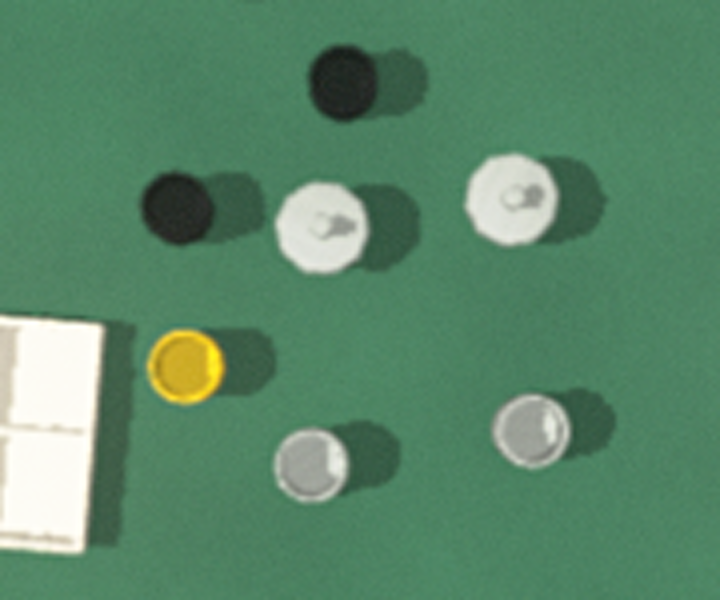

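View pics/crop_box.png

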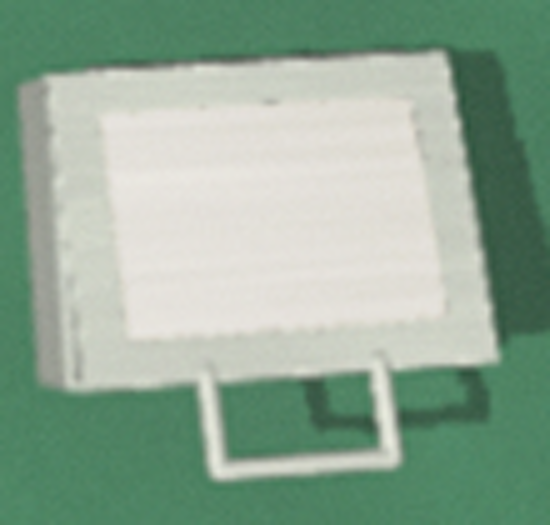

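Confirmed: the only steel-grey pots are the two capped ones (white caps with knobs) and the two bare ones. The box crop shows the lid ajar, with the handle bar at about (448..484, 318). Next I'll measure the handle, lid and hinge.

Run:
```python
from h import *
np.set_printoptions(precision=4,suppress=True)
for n in("top","side"):
    d=grab(n);P=cloud(d);g=cv2.cvtColor(d["img"],cv2.COLOR_RGB2HSV)
    m=(d["z_map"]>0)&(g[...,1]<70)&(P[...,1]<-.17)&(P[...,1]>-.41)&(P[...,0]>.36)&(P[...,0]<.62)&(P[...,2]>.03)
    Q=P[m]; H=Q[(Q[:,0]<.3925)&(Q[:,2]>.06)]
    L=Q[(Q[:,0]>.44)&(Q[:,0]<.57)&(Q[:,1]>-.375)&(Q[:,1]<-.2)&(Q[:,2]>.055)]
    A=np.c_[L[:,:2],np.ones(len(L))];c=np.linalg.lstsq(A,L[:,2],rcond=None)[0]
    print(n,"plane",c,"angle",np.arctan(np.hypot(*c[:2])),"dir",np.degrees(np.arctan2(c[1],c[0])), "resid",np.std(A@c-L[:,2]))
    print(" handle n",len(H),"mean",H.mean(0),"zpct",np.percentile(H[:,2],[10,50,95]),"y",H[:,1].min(),H[:,1].max(),"x",H[:,0].min())
    f=np.polyfit(H[:,1],H[:,0],1);print(" bar slope deg",np.degrees(np.arctan(-f[0])),"x at mid",np.polyval(f,H[:,1].mean()))
    for y in(-.21,-.25,-.29,-.33,-.37):
        B=Q[(abs(Q[:,1]-y)<.008)&(Q[:,2]>.05)];print("  far edge y",y,"x",np.percentile(B[:,0],99.5),"z",B[B[:,0]>B[:,0].max()-.006][:,2].mean())
# two-view check: bar mid
```

```text
top plane [-0.2154 -0.0071  0.1891] angle 0.21225383638098524 dir -178.10128725767504 resid 0.0020646040759818925
 handle n 158 mean [ 0.3874 -0.2888  0.1077] zpct [0.105  0.1077 0.1111] y -0.33719045037416123 -0.24377259944913665 x 0.3815895768132198
 bar slope deg 0.9585558832405399 x at mid 0.38736640921557897
  far edge y -0.21 x 0.5778425406010466 z 0.06443403505023847
  far edge y -0.25 x 0.5794316153893213 z 0.06438860038420667
  far edge y -0.29 x 0.5807349853940024 z 0.06514585679741702
  far edge y -0.33 x 0.5822241789999999 z 0.06503110028252664
  far edge y -0.37 x 0.5811694430393196 z 0.06519218612397248
side plane [-0.2137 -0.0095  0.1855] angle 0.21072590895194943 dir -177.45390337245695 resid 0.0014131298562290423
 handle n 283 mean [ 0.3879 -0.2936  0.1053] zpct [0.1032 0.1056 0.1078] y -0.33874611253974235 -0.2451919201353212 x 0.3818032343375416
 bar slope deg 1.1436130151074355 x at mid 0.387871875463296
  far edge y -0.21 x 0.5774998767479279 z 0.06234159543384165
  far edge y -0.25 x 0.5789001311598795 z 0.06201689771692165
  far edge y -0.29 x 0.579846695408907 z 0.06291428023535846
  far edge y -0.33 x 0.5811833689539478 z 0.06303114062036999
  far edge y -0.37 x 0.5812981711899604 z 0.06312492275768819
```

>>> play_rows(steps=[{"hand": -0.2, "offset": [0, 0, 0], "spin": 0.25}, {"hand": -0.2, "offset": [0, 0, 0], "spin": 0.5}, {"hand": -0.2, "offset": [0, 0, 0], "spin": 0.75}, {"hand": -0.2, "offset": [0, 0, 0], "spin": 1.0}, {"hand": -0.2, "offset": [0, 0, 0], "spin": 1.0}])

```text
t: 0.8
tcp_pos: [0.1576, 0.5789, 0.4047]
tool_rot: [0.0, 0.385, 0.923, -0.0]
contact_force: [-0.4, -0.3, -1.0]
width: 0.034
gripper_force: 0.0
```

>>> play_rows(steps=[{"hand": -0.2, "offset": [0, 0, 0], "spin": 0.25}, {"hand": -0.2, "offset": [0, 0, 0], "spin": 0.5}, {"hand": -0.2, "offset": [0, 0, 0], "spin": 0.75}, {"hand": -0.2, "offset": [0, 0, 0], "spin": 1.0}, {"hand": -0.2, "offset": [0, 0, 0], "spin": 1.0}])

```text
t: 1.3
tcp_pos: [0.1576, 0.5789, 0.4047]
tool_rot: [0.0, 0.61, 0.793, 0.0]
contact_force: [0.1, -0.3, 0.0]
width: 0.0342
gripper_force: 0.0
```

>>> play_rows(steps=[{"hand": -0.2, "offset": [0, 0, 0], "spin": 0.25}, {"hand": -0.2, "offset": [0, 0, 0], "spin": 0.432}, {"hand": -0.2, "offset": [0, 0, 0], "spin": 0.432}])

```text
t: 1.6
tcp_pos: [0.1576, 0.5789, 0.4047]
tool_rot: [-0.0, 0.694, 0.72, 0.0]
contact_force: [-0.4, 0.0, 0.4]
width: 0.0341
gripper_force: 0.0
```

>>> play_rows(steps=[{"hand": -0.2, "offset": [-0.574, 0.357, 0], "spin": 0}, {"hand": -0.2, "offset": [-0.574, 0.357, 0], "spin": 0}, {"hand": -0.2, "offset": [-0.574, 0.357, 0], "spin": 0}, {"hand": -0.2, "offset": [-0.574, 0.357, 0], "spin": 0}, {"hand": -0.2, "offset": [-0.574, 0.357, 0], "spin": 0}, {"hand": -0.2, "offset": [-0.574, 0.357, 0], "spin": 0}, {"hand": -0.2, "offset": [-0.574, 0.357, 0], "spin": 0}, {"hand": -0.2, "offset": [-0.574, 0.357, 0], "spin": 0}, {"hand": -0.2, "offset": [-0.574, 0.357, 0], "spin": 0}, {"hand": -0.2, "offset": [-0.574, 0.357, 0], "spin": 0}, {"hand": -0.2, "offset": [-0.574, 0.357, 0], "spin": 0}, {"hand": -0.2, "offset": [-0.574, 0.357, 0], "spin": 0}])

```text
t: 2.8
tcp_pos: [0.4595, 0.1253, 0.4043]
tool_rot: [0.0, 0.695, 0.719, -0.0]
contact_force: [-0.1, 0.4, 0.3]
width: 0.0342
gripper_force: 0.0
```

>>> play_rows(steps=[{"hand": -0.2, "offset": [-0.52, -0.104, 0.055], "spin": 0}, {"hand": -0.2, "offset": [-0.52, -0.104, 0.055], "spin": 0}, {"hand": -0.2, "offset": [-0.52, -0.104, 0.055], "spin": 0}, {"hand": -0.2, "offset": [-0.52, -0.104, 0.055], "spin": 0}, {"hand": -0.2, "offset": [-0.52, -0.104, 0.055], "spin": 0}, {"hand": -0.2, "offset": [-0.52, -0.104, 0.055], "spin": 0}, {"hand": -0.2, "offset": [-0.52, -0.104, 0.055], "spin": 0}, {"hand": -0.2, "offset": [-0.52, -0.104, 0.055], "spin": 0}, {"hand": -0.2, "offset": [-0.52, -0.104, 0.055], "spin": 0}, {"hand": -0.2, "offset": [-0.52, -0.104, 0.055], "spin": 0}, {"hand": -0.2, "offset": [-0.52, -0.104, 0.055], "spin": 0}, {"hand": -0.2, "offset": [-0.52, -0.104, 0.055], "spin": 0}])

```text
t: 4.0
tcp_pos: [0.3879, -0.2884, 0.3609]
tool_rot: [-0.0, 0.695, 0.719, 0.0]
contact_force: [-0.7, -0.0, 0.1]
width: 0.0346
gripper_force: 0.0
```

Run:
```python
from h import *
np.set_printoptions(precision=4,suppress=True)
d=grab("wrist");save("w1",d["img"]);P=cloud(d)
m=(d["z_map"]>0)&(P[...,2]>.085)&(P[...,2]<.125)&(P[...,0]<.397)
H=P[m];print(len(H),H.mean(0),H.min(0),H.max(0),np.percentile(H[:,2],[5,50,95]))
for y in np.arange(-.33,-.24,.01):
    B=H[abs(H[:,1]-y)<.003]
    if len(B): print(round(y,3),B[:,0].min(),B[:,0].max(),np.percentile(B[:,2],95))
```

```text
1776 [ 0.3893 -0.285   0.1057] [ 0.3836 -0.3347  0.0991] [ 0.397  -0.2432  0.1087] [0.1037 0.1059 0.1074]
-0.33 0.3859748757242224 0.3969312430453452 0.10728427575780522
-0.32 0.3857048980461925 0.3936566906769144 0.10746006012403476
-0.31 0.3854164058663067 0.3938362067792316 0.10753413153287728
-0.3 0.3851068904994931 0.39358602495241396 0.10735645100565959
-0.29 0.3848143684001162 0.3931732645205685 0.1074737483778753
-0.28 0.3845240344669544 0.3927784018322625 0.10758504665587723
-0.27 0.38421205641992195 0.3924172369684127 0.10747453458041065
-0.26 0.38391925287624296 0.39201914567930224 0.10766929954222917
-0.25 0.38364038732745415 0.3968576387757437 0.10741536553704241
```

View pics/w1.png

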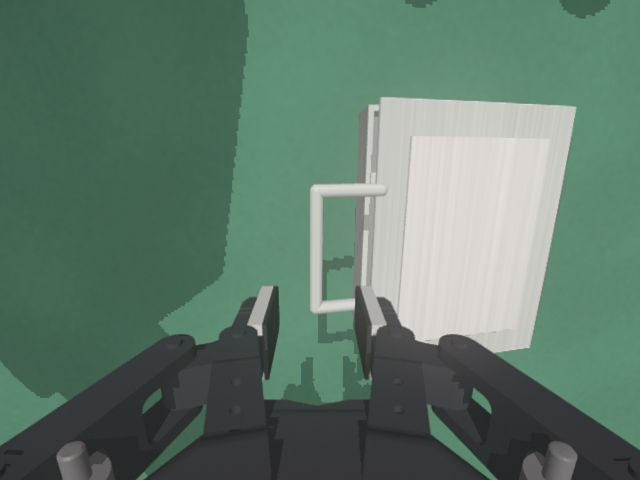

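>>> play_rows(steps=[{"hand": -0.2, "offset": [0, 0.0014, 0.04], "spin": 0}, {"hand": -0.2, "offset": [0, 0.0014, 0.08], "spin": 0}, {"hand": -0.2, "offset": [0, 0.0014, 0.11], "spin": 0}, {"hand": -0.2, "offset": [0, 0.0014, 0.129], "spin": 0}, {"hand": -0.2, "offset": [0, 0.0014, 0.129], "spin": 0}, {"hand": -1, "offset": [0, 0.0014, 0.129], "spin": 0}, {"hand": -1, "offset": [0, 0.0014, 0.129], "spin": 0}, {"hand": -1, "offset": [0, 0.0014, 0.129], "spin": 0}, {"hand": -1, "offset": [0, 0.0014, 0.129], "spin": 0}, {"hand": -1, "offset": [0, 0.0014, 0.129], "spin": 0}])

```text
t: 5.05
tcp_pos: [0.388, -0.2897, 0.2587]
tool_rot: [-0.001, 0.696, 0.718, -0.001]
contact_force: [-11.0, 0.5, 2.6]
width: 0.0068
gripper_force: 58.5
```

Run:
```python
import numpy as np
k=.19502/.8
for a,b in((.222,.6),(.6,1.0),(1.0,1.4),(1.4,1.64),(1.64,1.74)):
    print(a,b,[[0,round(k*(np.cos(a)-np.cos(t)),4),round(-k*(np.sin(t)-np.sin(a)),4)] for t in np.linspace(a,b,13)[1:]])
```

```text
0.222 0.6 [[0, np.float64(0.0018), np.float64(-0.0075)], [0, np.float64(0.0039), np.float64(-0.0149)], [0, np.float64(0.0061), np.float64(-0.0222)], [0, np.float64(0.0086), np.float64(-0.0295)], [0, np.float64(0.0114), np.float64(-0.0366)], [0, np.float64(0.0143), np.float64(-0.0437)], [0, np.float64(0.0175), np.float64(-0.0507)], [0, np.float64(0.0209), np.float64(-0.0576)], [0, np.float64(0.0245), np.float64(-0.0644)], [0, np.float64(0.0283), np.float64(-0.071)], [0, np.float64(0.0324), np.float64(-0.0776)], [0, np.float64(0.0366), np.float64(-0.084)]]
0.6 1.0 [[0, np.float64(0.0047), np.float64(-0.0066)], [0, np.float64(0.0096), np.float64(-0.0131)], [0, np.float64(0.0147), np.float64(-0.0194)], [0, np.float64(0.0201), np.float64(-0.0255)], [0, np.float64(0.0256), np.float64(-0.0315)], [0, np.float64(0.0314), np.float64(-0.0372)], [0, np.float64(0.0373), np.float64(-0.0428)], [0, np.float64(0.0434), np.float64(-0.0482)], [0, np.float64(0.0497), np.float64(-0.0533)], [0, np.float64(0.0561), np.float64(-0.0583)], [0, np.float64(0.0627), np.float64(-0.063)], [0, np.float64(0.0695), n
[... 989 characters left out ...]
64(-0.0035)], [0, np.float64(0.0486), np.float64(-0.0034)], [0, np.float64(0.0534), np.float64(-0.0033)], [0, np.float64(0.0583), np.float64(-0.003)]]
1.64 1.74 [[0, np.float64(0.002), np.float64(0.0001)], [0, np.float64(0.0041), np.float64(0.0003)], [0, np.float64(0.0061), np.float64(0.0005)], [0, np.float64(0.0081), np.float64(0.0007)], [0, np.float64(0.0101), np.float64(0.0009)], [0, np.float64(0.0121), np.float64(0.0011)], [0, np.float64(0.0141), np.float64(0.0014)], [0, np.float64(0.0162), np.float64(0.0017)], [0, np.float64(0.0182), np.float64(0.0019)], [0, np.float64(0.0202), np.float64(0.0022)], [0, np.float64(0.0222), np.float64(0.0026)], [0, np.float64(0.0242), np.float64(0.0029)]]
```

>>> play_rows(steps=[{"hand": -1, "offset": [0, 0.002, -0.0075], "spin": 0}, {"hand": -1, "offset": [0, 0.004, -0.015], "spin": 0}, {"hand": -1, "offset": [0, 0.006, -0.022], "spin": 0}, {"hand": -1, "offset": [0, 0.0085, -0.0295], "spin": 0}, {"hand": -1, "offset": [0, 0.0115, -0.0365], "spin": 0}, {"hand": -1, "offset": [0, 0.0145, -0.0435], "spin": 0}, {"hand": -1, "offset": [0, 0.0175, -0.0505], "spin": 0}, {"hand": -1, "offset": [0, 0.021, -0.0575], "spin": 0}, {"hand": -1, "offset": [0, 0.0245, -0.0645], "spin": 0}, {"hand": -1, "offset": [0, 0.0285, -0.071], "spin": 0}, {"hand": -1, "offset": [0, 0.0325, -0.0775], "spin": 0}, {"hand": -1, "offset": [0, 0.0365, -0.084], "spin": 0}])

```text
t: 6.25
tcp_pos: [0.4169, -0.2887, 0.3262]
tool_rot: [-0.001, 0.696, 0.718, -0.002]
contact_force: [-10.7, -0.3, 3.6]
width: 0.0066
gripper_force: 58.5
```

>>> play_rows(steps=[{"hand": -1, "offset": [0, 0.0045, -0.0065], "spin": 0}, {"hand": -1, "offset": [0, 0.0095, -0.013], "spin": 0}, {"hand": -1, "offset": [0, 0.0145, -0.0195], "spin": 0}, {"hand": -1, "offset": [0, 0.02, -0.0255], "spin": 0}, {"hand": -1, "offset": [0, 0.0255, -0.0315], "spin": 0}, {"hand": -1, "offset": [0, 0.0315, -0.037], "spin": 0}, {"hand": -1, "offset": [0, 0.0375, -0.043], "spin": 0}, {"hand": -1, "offset": [0, 0.0435, -0.048], "spin": 0}, {"hand": -1, "offset": [0, 0.0495, -0.0535], "spin": 0}, {"hand": -1, "offset": [0, 0.056, -0.0585], "spin": 0}, {"hand": -1, "offset": [0, 0.0625, -0.063], "spin": 0}, {"hand": -1, "offset": [0, 0.0695, -0.0675], "spin": 0}])

```text
t: 7.45
tcp_pos: [0.4725, -0.2869, 0.3824]
tool_rot: [0.001, 0.696, 0.718, -0.002]
contact_force: [-15.3, 2.9, 17.1]
width: 0.0068
gripper_force: 59.0
```

>>> play_rows(steps=[{"hand": -1, "offset": [0, 0.007, -0.0045], "spin": 0}, {"hand": -1, "offset": [0, 0.014, -0.0085], "spin": 0}, {"hand": -1, "offset": [0, 0.021, -0.012], "spin": 0}, {"hand": -1, "offset": [0, 0.0285, -0.0155], "spin": 0}, {"hand": -1, "offset": [0, 0.036, -0.019], "spin": 0}, {"hand": -1, "offset": [0, 0.0435, -0.022], "spin": 0}, {"hand": -1, "offset": [0, 0.051, -0.025], "spin": 0}, {"hand": -1, "offset": [0, 0.0585, -0.0275], "spin": 0}, {"hand": -1, "offset": [0, 0.0665, -0.03], "spin": 0}, {"hand": -1, "offset": [0, 0.0745, -0.032], "spin": 0}, {"hand": -1, "offset": [0, 0.0825, -0.0335], "spin": 0}, {"hand": -1, "offset": [0, 0.0903, -0.035], "spin": 0}])

```text
t: 8.65
tcp_pos: [0.5459, -0.2847, 0.409]
tool_rot: [0.001, 0.696, 0.718, -0.0]
contact_force: [-3.3, -1.4, 6.5]
width: 0.0068
gripper_force: 62.2
```

>>> play_rows(steps=[{"hand": -1, "offset": [0, 0.005, -0.001], "spin": 0}, {"hand": -1, "offset": [0, 0.0095, -0.0015], "spin": 0}, {"hand": -1, "offset": [0, 0.0145, -0.002], "spin": 0}, {"hand": -1, "offset": [0, 0.0195, -0.0025], "spin": 0}, {"hand": -1, "offset": [0, 0.024, -0.003], "spin": 0}, {"hand": -1, "offset": [0, 0.029, -0.003], "spin": 0}, {"hand": -1, "offset": [0, 0.034, -0.0035], "spin": 0}, {"hand": -1, "offset": [0, 0.039, -0.0035], "spin": 0}, {"hand": -1, "offset": [0, 0.0435, -0.0035], "spin": 0}, {"hand": -1, "offset": [0, 0.0485, -0.0035], "spin": 0}, {"hand": -1, "offset": [0, 0.0535, -0.0035], "spin": 0}, {"hand": -1, "offset": [0, 0.0583, -0.003], "spin": 0}])

```text
t: 9.85
tcp_pos: [0.5925, -0.2834, 0.4103]
tool_rot: [0.001, 0.696, 0.718, -0.0]
contact_force: [-2.6, -3.5, 7.0]
width: 0.0068
gripper_force: 63.2
```

>>> play_rows(steps=[{"hand": -1, "offset": [0, 0.002, 0], "spin": 0}, {"hand": -1, "offset": [0, 0.004, 0.0005], "spin": 0}, {"hand": -1, "offset": [0, 0.006, 0.0005], "spin": 0}, {"hand": -1, "offset": [0, 0.008, 0.0005], "spin": 0}, {"hand": -1, "offset": [0, 0.01, 0.001], "spin": 0}, {"hand": -1, "offset": [0, 0.012, 0.001], "spin": 0}, {"hand": -1, "offset": [0, 0.014, 0.0015], "spin": 0}, {"hand": -1, "offset": [0, 0.016, 0.0015], "spin": 0}, {"hand": -1, "offset": [0, 0.018, 0.002], "spin": 0}, {"hand": -1, "offset": [0, 0.02, 0.002], "spin": 0}, {"hand": -1, "offset": [0, 0.022, 0.0025], "spin": 0}, {"hand": -1, "offset": [0, 0.0242, 0.003], "spin": 0}])

```text
t: 11.05
tcp_pos: [0.6118, -0.2828, 0.4072]
tool_rot: [0.001, 0.696, 0.718, -0.0]
contact_force: [-1.2, -5.0, 3.7]
width: 0.0068
gripper_force: 63.9
```

>>> play_rows(steps=[{"hand": -1, "offset": [0, 0.001, 0], "spin": 0}, {"hand": -1, "offset": [0, 0.002, 0.0005], "spin": 0}, {"hand": -1, "offset": [0, 0.003, 0.0005], "spin": 0}, {"hand": -1, "offset": [0, 0.004, 0.0005], "spin": 0}, {"hand": -1, "offset": [0, 0.005, 0.001], "spin": 0}])

```text
t: 11.55
tcp_pos: [0.6154, -0.2827, 0.4066]
tool_rot: [0.0, 0.696, 0.718, -0.001]
contact_force: [-9.9, -5.5, 9.2]
width: 0.0068
gripper_force: 64.3
```

>>> play_rows(steps=[{"hand": -1, "offset": [0, 0.001, 0], "spin": 0}, {"hand": -1, "offset": [0, 0.002, 0.0005], "spin": 0}, {"hand": -1, "offset": [0, 0.002, 0.0005], "spin": 0}])

```text
t: 11.85
tcp_pos: [0.616, -0.2827, 0.4066]
tool_rot: [-0.001, 0.696, 0.718, -0.002]
contact_force: [-14.8, -5.2, 9.7]
width: 0.0066
gripper_force: 64.6
```

>>> play_rows(steps=[{"hand": -0.3, "offset": [0, -0.001, 0], "spin": 0}, {"hand": -0.3, "offset": [0, -0.002, 0], "spin": 0}, {"hand": -0.3, "offset": [0, -0.002, 0], "spin": 0}, {"hand": -0.3, "offset": [0, -0.002, 0], "spin": 0}, {"hand": -0.3, "offset": [0, -0.002, -0.025], "spin": 0}, {"hand": -0.3, "offset": [0, -0.002, -0.05], "spin": 0}, {"hand": -0.3, "offset": [0, -0.002, -0.075], "spin": 0}, {"hand": -0.3, "offset": [0, -0.002, -0.075], "spin": 0}])

```text
t: 12.65
tcp_pos: [0.6159, -0.2821, 0.4685]
tool_rot: [0.002, 0.696, 0.718, 0.001]
contact_force: [-0.3, -0.3, 0.5]
width: 0.0297
gripper_force: 0.0
```

>>> play_rows(steps=[{"hand": -0.3, "offset": [0.06, -0.075, 0], "spin": -0.2}, {"hand": -0.3, "offset": [0.12, -0.075, 0.02], "spin": -0.4}, {"hand": -0.3, "offset": [0.18, -0.075, 0.08], "spin": -0.6}, {"hand": -0.3, "offset": [0.23, -0.075, 0.134], "spin": -0.8}, {"hand": -0.3, "offset": [0.23, -0.075, 0.134], "spin": -1.0}, {"hand": -0.3, "offset": [0.23, -0.075, 0.134], "spin": -1.0}])

```text
t: 13.25
tcp_pos: [0.5477, -0.0959, 0.3518]
tool_rot: [-0.005, 0.483, 0.875, 0.0]
contact_force: [0.1, -0.8, -1.1]
width: 0.0299
gripper_force: 0.0
```

>>> play_rows(steps=[{"hand": -0.3, "offset": [0, 0, 0], "spin": -0.25}, {"hand": -0.3, "offset": [0, 0, 0], "spin": -0.5}, {"hand": -0.3, "offset": [0, 0, 0], "spin": -0.75}, {"hand": -0.3, "offset": [0, 0, 0], "spin": -1.0}, {"hand": -0.3, "offset": [0, 0, 0], "spin": -1.0}])

```text
t: 13.75
tcp_pos: [0.5499, -0.1006, 0.3581]
tool_rot: [0.0, 0.243, 0.97, 0.0]
contact_force: [-0.8, 0.4, 0.1]
width: 0.03
gripper_force: 0.0
```

>>> play_rows(steps=[{"hand": -0.3, "offset": [0, 0, 0], "spin": -0.25}, {"hand": -0.3, "offset": [0, 0, 0], "spin": -0.5}, {"hand": -0.3, "offset": [0, 0, 0], "spin": -0.75}, {"hand": -0.3, "offset": [0, 0, 0], "spin": -1.0}, {"hand": -0.3, "offset": [0, 0, 0], "spin": -1.0}])

```text
t: 14.25
tcp_pos: [0.5499, -0.1005, 0.3581]
tool_rot: [0.0, -0.015, 1.0, 0.0]
contact_force: [0.2, -0.4, 0.1]
width: 0.0303
gripper_force: 0.0
```

```bash
cat >> h.py <<'E'
def pots(d):
    """steel things that stand below z=.07 on the table, away from box/organiser"""
    P=cloud(d); hsv=cv2.cvtColor(d["img"],cv2.COLOR_RGB2HSV)
    m=((d["z_map"]>0)&(P[...,2]>.008)&(P[...,2]<.075)&(P[...,0]>.3)&(P[...,0]<.75)&(P[...,1]>-.17)&(P[...,1]<.2)&(hsv[...,1]<70)&(hsv[...,2]>60)).astype(np.uint8)
    k,l,st,ce=cv2.connectedComponentsWithStats(m); out=[]
    for i in range(1,k):
        if st[i,4]<60: continue
        Q=P[l==i];z=np.percentile(Q[:,2],98);c={}
        for lo,hi,nm in((z-.005,z+.005,"top"),(.036,.05,"z36-50")):
            T=Q[(Q[:,2]>lo)&(Q[:,2]<hi)]
            if len(T)>5: e=cv2.minEnclosingCircle(T[:,:2].astype(np.float32));c[nm]=np.round([*e[0],e[1]],4).tolist()
        print(ce[i].round(),"n",st[i,4],"zmax %.4f"%z,c)
def go(tgt):
    s=manip.get_state();w,x,y,z=s["tool_rot"];a=2*np.arctan2(y,x)
    tx=np.array([np.cos(a),np.sin(a),0]);ty=np.array([np.sin(a),-np.cos(a),0])
    d=np.array(tgt)-s["tcp_pos"];print("tcp",s["tcp_pos"].round(4),"yangle",np.degrees(a)-90,"offset",np.round(np.array([d@tx,d@ty,-d[2]])/.8,4),"F",s["contact_force"].round(1),"t",s["t"])
E
python3 - <<'E'
from h import *
for n in("wrist","top"):
    print(n);d=grab(n);pots(d)
go([.605,-.038,.30])
E
```

```text
wrist
[549. 109.] n 2766 zmax 0.0394 {'top': [0.4485, 0.0892, 0.0228], 'z36-50': [0.4485, 0.0892, 0.0228]}
[388. 124.] n 1277 zmax 0.0397 {'top': [0.4649, -0.0458, 0.0221], 'z36-50': [0.4649, -0.0458, 0.0221]}
[510. 275.] n 3372 zmax 0.0576 {'top': [0.5924, 0.0789, 0.0071], 'z36-50': [0.5924, 0.0789, 0.0287]}
[387. 282.] n 2173 zmax 0.0576 {'top': [0.6064, -0.038, 0.0069], 'z36-50': [0.6068, -0.0374, 0.0285]}
top
[352. 230.] n 394 zmax 0.0612 {'top': [0.6058, -0.0381, 0.0066], 'z36-50': [0.6053, -0.0376, 0.0278]}
[305. 236.] n 392 zmax 0.0597 {'top': [0.5904, 0.0786, 0.0054], 'z36-50': [0.591, 0.0791, 0.0278]}
[357. 287.] n 136 zmax 0.0435 {'top': [0.4631, -0.0466, 0.0217], 'z36-50': [0.4627, -0.0465, 0.0218]}
[302. 296.] n 116 zmax 0.0441 {'top': [0.4464, 0.0891, 0.0216], 'z36-50': [0.4464, 0.0891, 0.0216]}
tcp [ 0.5498 -0.1004  0.3582] yangle 91.4405343182585 offset [-0.0709  0.0762  0.0727] F [0.8 0.7 0.2] t 14.35
```

>>> play_rows(steps=[{"hand": -0.3, "offset": [-0.035, 0.038, 0], "spin": 0}, {"hand": -0.3, "offset": [-0.072, 0.076, 0.03], "spin": 0}, {"hand": -0.3, "offset": [-0.072, 0.076, 0.08], "spin": 0}, {"hand": -0.3, "offset": [-0.072, 0.076, 0.12], "spin": 0}, {"hand": -0.3, "offset": [-0.072, 0.076, 0.15], "spin": 0}, {"hand": -0.3, "offset": [-0.072, 0.076, 0.1715], "spin": 0}, {"hand": -0.3, "offset": [-0.072, 0.076, 0.1715], "spin": 0}, {"hand": -1, "offset": [-0.072, 0.076, 0.1715], "spin": 0}, {"hand": -1, "offset": [-0.072, 0.076, 0.1715], "spin": 0}, {"hand": -1, "offset": [-0.072, 0.076, 0.1715], "spin": 0}, {"hand": -1, "offset": [-0.072, 0.076, 0.1715], "spin": 0}])

```text
t: 15.45
tcp_pos: [0.6057, -0.0377, 0.2219]
tool_rot: [0.001, -0.015, 1.0, -0.0]
contact_force: [-0.1, -0.4, 1.3]
width: 0.0108
gripper_force: 58.6
```

>>> play_rows(steps=[{"hand": -1, "offset": [0, 0, -0.02], "spin": 0}, {"hand": -1, "offset": [0, 0, -0.05], "spin": 0}, {"hand": -1, "offset": [0, 0, -0.1], "spin": 0}, {"hand": -1, "offset": [0.02, 0.06, -0.1], "spin": 0}, {"hand": -1, "offset": [0.04, 0.12, -0.1], "spin": 0}, {"hand": -1, "offset": [0.06, 0.18, -0.1], "spin": 0}, {"hand": -1, "offset": [0.08, 0.24, -0.1], "spin": 0}, {"hand": -1, "offset": [0.1, 0.3, -0.1], "spin": 0}, {"hand": -1, "offset": [0.12, 0.35, -0.1], "spin": 0}, {"hand": -1, "offset": [0.12, 0.37, -0.1], "spin": 0}, {"hand": -1, "offset": [0.12, 0.37, -0.1], "spin": 0}])

```text
t: 16.55
tcp_pos: [0.4998, 0.2571, 0.3024]
tool_rot: [0.001, -0.017, 1.0, 0.0]
contact_force: [-0.0, -0.3, -0.3]
width: 0.0103
gripper_force: 58.7
```

Run:
```python
from h import *
go([.5027,.256,.20])
d=grab("wrist");save("w2",d["img"]);P=cloud(d)
# floor of pockets: z between .0 and .012, white, in organiser region
hsv=cv2.cvtColor(d["img"],cv2.COLOR_RGB2HSV)
m=((d["z_map"]>0)&(P[...,2]<.012)&(P[...,2]>-.005)&(hsv[...,1]<50)&(P[...,1]>.2)&(P[...,1]<.4)).astype(np.uint8)
k,l,st,ce=cv2.connectedComponentsWithStats(m)
for i in range(1,k):
    if st[i,4]<300: continue
    Q=P[l==i];print("floor",ce[i].round(),st[i,4],np.median(Q[:,2]).round(4),cv2.minAreaRect(Q[:,:2].astype(np.float32)))
m=(d["z_map"]>0)&(P[...,2]<.032)&(P[...,2]>.018)&(hsv[...,1]<50)&(P[...,1]>.2)&(P[...,1]<.38)
Q=P[m];print("rim",len(Q),np.median(Q[:,2]),cv2.minAreaRect(Q[:,:2].astype(np.float32)))
```

```text
tcp [0.4998 0.2571 0.3024] yangle 91.98789056275479 offset [-0.0036 -0.0015  0.128 ] F [-0.  -0.3 -0.3] t 16.55
floor [267. 180.] 2178 -0.0013 ((0.46605703234672546, 0.2156832367181778), (0.016257958486676216, 0.13692674040794373), 83.91064453125)
floor [330. 150.] 8069 0.0028 ((0.437411367893219, 0.265713632106781), (0.06474485248327255, 0.0649079978466034), 83.83137512207031)
floor [422. 164.] 7495 0.0027 ((0.44491735100746155, 0.3348081409931183), (0.06227411329746246, 0.0652797669172287), 83.2464599609375)
floor [476. 223.] 5596 0.0026 ((0.4923773407936096, 0.35404351353645325), (0.15849947929382324, 0.09189818054437637), 0.004173095803707838)
floor [317. 222.] 3285 0.0028 ((0.49935704469680786, 0.25894540548324585), (0.06440471857786179, 0.0486796535551548), 83.58222198486328)
floor [404. 251.] 5614 0.0027 ((0.5138111114501953, 0.32761308550834656), (0.06129392609000206, 0.06236867234110832), 84.02692413330078)
rim 6144 0.02195660488151535 ((0.4747004210948944, 0.29598966240882874), (0.1409047394990921, 0.14049017429351807), 83.80321502685547)
```

View pics/w2.png

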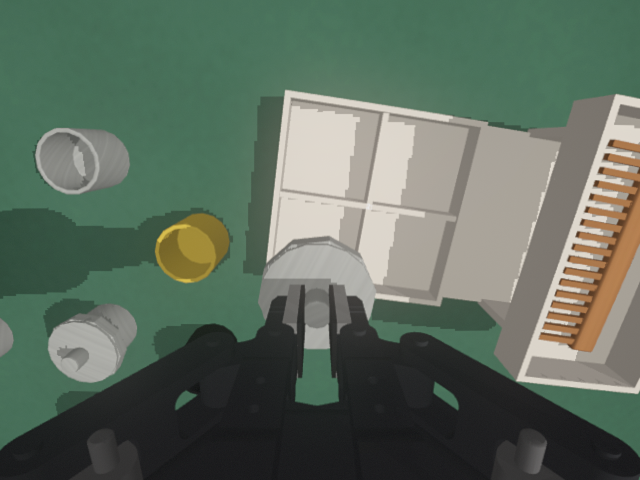

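>>> play_rows(steps=[{"hand": -1, "offset": [-0.0055, 0.0005, 0.03], "spin": 0}, {"hand": -1, "offset": [-0.0055, 0.0005, 0.07], "spin": 0}, {"hand": -1, "offset": [-0.0055, 0.0005, 0.1], "spin": 0}, {"hand": -1, "offset": [-0.0055, 0.0005, 0.115], "spin": 0}, {"hand": -1, "offset": [-0.0055, 0.0005, 0.122], "spin": 0}, {"hand": -1, "offset": [-0.0055, 0.0005, 0.127], "spin": 0}, {"hand": -1, "offset": [-0.0055, 0.0005, 0.13], "spin": 0}, {"hand": -1, "offset": [-0.0055, 0.0005, 0.132], "spin": 0}, {"hand": -1, "offset": [-0.0055, 0.0005, 0.132], "spin": 0}])

```text
t: 17.5
tcp_pos: [0.5048, 0.2559, 0.196]
tool_rot: [0.0, -0.016, 1.0, 0.0]
contact_force: [-0.2, -0.5, -0.4]
width: 0.0106
gripper_force: 58.7
```

>>> play_rows(steps=[{"hand": -1, "offset": [0, 0.0015, 0.001], "spin": 0}, {"hand": -1, "offset": [0, 0.0015, 0.0015], "spin": 0}, {"hand": -0.45, "offset": [0, 0.0015, 0.0015], "spin": 0}, {"hand": -0.45, "offset": [0, 0.0015, 0.0015], "spin": 0}, {"hand": -0.45, "offset": [0, 0.0015, 0.0015], "spin": 0}, {"hand": -0.45, "offset": [0, 0.0015, -0.02], "spin": 0}, {"hand": -0.45, "offset": [0, 0.0015, -0.06], "spin": 0}, {"hand": -0.3, "offset": [0, 0.0015, -0.12], "spin": 0}, {"hand": -0.3, "offset": [0, 0.0015, -0.13], "spin": 0}, {"hand": -0.3, "offset": [0, 0.0015, -0.13], "spin": 0}])

```text
t: 18.5
tcp_pos: [0.5053, 0.2571, 0.3018]
tool_rot: [0.002, -0.016, 1.0, 0.001]
contact_force: [-1.0, 0.4, -0.0]
width: 0.0302
gripper_force: 0.0
```

Run:
```python
from h import *
go([.591,.079,.221])
for n in("wrist","top"):
    d=grab(n);print(n);pots(d)
    P=cloud(d);m=(d["z_map"]>0)&(P[...,2]>.012)&(P[...,2]<.04)&(np.hypot(P[...,0]-.504,P[...,1]-.2576)<.03);Q=P[m];print("cap in pocket: z pct",np.percentile(Q[:,2],[10,50,97]),Q[Q[:,2]>.027].mean(0))
```

```text
tcp [0.5053 0.2571 0.3018] yangle 91.8107025297123 offset [-0.1   -0.226  0.101] F [-1.   0.4 -0. ] t 18.5
wrist
[ 75. 151.] n 4055 zmax 0.0395 {'top': [0.4477, 0.09, 0.023], 'z36-50': [0.4477, 0.09, 0.023]}
[ 89. 339.] n 4691 zmax 0.0577 {'top': [0.5913, 0.0802, 0.0076], 'z36-50': [0.5921, 0.0805, 0.0286]}
cap in pocket: z pct [0.01427407 0.0153975  0.03064524] [0.5058377  0.25821295 0.0304024 ]
top
[352. 230.] n 145 zmax 0.0440 {'top': [0.6054, -0.0386, 0.0218], 'z36-50': [0.6054, -0.0386, 0.0218]}
[305. 237.] n 396 zmax 0.0592 {'top': [0.5895, 0.0798, 0.0063], 'z36-50': [0.591, 0.0791, 0.0278]}
[357. 287.] n 130 zmax 0.0437 {'top': [0.4627, -0.0462, 0.0217], 'z36-50': [0.4628, -0.0467, 0.0217]}
[302. 296.] n 100 zmax 0.0437 {'top': [0.4465, 0.089, 0.0216], 'z36-50': [0.4463, 0.0892, 0.0217]}
cap in pocket: z pct [0.01354527 0.01685415 0.0207658 ] [nan nan nan]<stdin>:5: RuntimeWarning: Mean of empty slice.
  ret = um.true_divide(
```

>>> play_rows(steps=[{"hand": -0.3, "offset": [-0.025, -0.055, 0], "spin": 0}, {"hand": -0.3, "offset": [-0.05, -0.11, 0], "spin": 0}, {"hand": -0.3, "offset": [-0.075, -0.165, 0], "spin": 0}, {"hand": -0.3, "offset": [-0.1, -0.2255, 0], "spin": 0}, {"hand": -0.3, "offset": [-0.1, -0.2255, 0], "spin": 0}, {"hand": -0.3, "offset": [-0.1, -0.2255, 0.05], "spin": 0}, {"hand": -0.3, "offset": [-0.1, -0.2255, 0.085], "spin": 0}, {"hand": -0.3, "offset": [-0.1, -0.2255, 0.101], "spin": 0}, {"hand": -0.3, "offset": [-0.1, -0.2255, 0.101], "spin": 0}, {"hand": -1, "offset": [-0.1, -0.2255, 0.101], "spin": 0}, {"hand": -1, "offset": [-0.1, -0.2255, 0.101], "spin": 0}, {"hand": -1, "offset": [-0.1, -0.2255, 0.101], "spin": 0}])

```text
t: 19.8
tcp_pos: [0.59, 0.0794, 0.2184]
tool_rot: [-0.0, -0.016, 1.0, 0.0]
contact_force: [-0.4, 0.9, 0.2]
width: 0.011
gripper_force: 59.1
```

>>> play_rows(steps=[{"hand": -1, "offset": [0, 0, 0], "spin": 0}, {"hand": -1, "offset": [0, 0, -0.02], "spin": 0}, {"hand": -1, "offset": [0, 0, -0.05], "spin": 0}, {"hand": -1, "offset": [0, 0, -0.1], "spin": 0}, {"hand": -1, "offset": [0, 0, -0.1], "spin": 0}])

```text
t: 20.3
tcp_pos: [0.5918, 0.0791, 0.3059]
tool_rot: [0.005, -0.016, 1.0, -0.0]
contact_force: [0.7, -0.8, 0.7]
width: 0.011
gripper_force: 59.2
```

Run:
```python
from h import *
go([.4366,.2648,.196]); print(manip.get_state()["width"])
```

```text
tcp [0.5918 0.0791 0.3059] yangle 91.81601457691724 offset [0.1866 0.2382 0.1374] F [ 0.7 -0.8  0.7] t 20.3
0.011038537496863841
```

>>> play_rows(steps=[{"hand": -1, "offset": [0.04, 0.05, 0], "spin": 0}, {"hand": -1, "offset": [0.08, 0.1, 0], "spin": 0}, {"hand": -1, "offset": [0.12, 0.15, 0], "spin": 0}, {"hand": -1, "offset": [0.16, 0.2, 0], "spin": 0}, {"hand": -1, "offset": [0.187, 0.2385, 0], "spin": 0}, {"hand": -1, "offset": [0.187, 0.2385, 0], "spin": 0}, {"hand": -1, "offset": [0.187, 0.2385, 0.04], "spin": 0}, {"hand": -1, "offset": [0.187, 0.2385, 0.08], "spin": 0}, {"hand": -1, "offset": [0.187, 0.2385, 0.1], "spin": 0}, {"hand": -1, "offset": [0.187, 0.2385, 0.115], "spin": 0}, {"hand": -1, "offset": [0.187, 0.2385, 0.12], "spin": 0}, {"hand": -1, "offset": [0.187, 0.2385, 0.12], "spin": 0}])

```text
t: 21.5
tcp_pos: [0.4349, 0.265, 0.203]
tool_rot: [0.0, -0.016, 1.0, 0.0]
contact_force: [-1.1, 0.1, -1.3]
width: 0.0114
gripper_force: 59.4
```

>>> play_rows(steps=[{"hand": -1, "offset": [-0.002, 0, 0.003], "spin": 0}, {"hand": -1, "offset": [-0.002, 0, 0.006], "spin": 0}, {"hand": -1, "offset": [-0.002, 0, 0.009], "spin": 0}, {"hand": -1, "offset": [-0.002, 0, 0.0105], "spin": 0}, {"hand": -1, "offset": [-0.002, 0, 0.0105], "spin": 0}, {"hand": -1, "offset": [-0.002, 0, 0.0105], "spin": 0}])

```text
t: 22.1
tcp_pos: [0.4362, 0.2652, 0.1944]
tool_rot: [0.0, -0.016, 1.0, 0.0]
contact_force: [0.3, -0.2, -0.4]
width: 0.0107
gripper_force: 59.4
```

>>> play_rows(steps=[{"hand": -0.45, "offset": [0, 0, 0], "spin": 0}, {"hand": -0.45, "offset": [0, 0, 0], "spin": 0}, {"hand": -0.45, "offset": [0, 0, 0], "spin": 0}, {"hand": -0.45, "offset": [0, 0, -0.02], "spin": 0}, {"hand": -0.45, "offset": [0, 0, -0.06], "spin": 0}, {"hand": -0.1, "offset": [0, 0, -0.12], "spin": 0}, {"hand": 0.6, "offset": [0, 0, -0.13], "spin": 0}, {"hand": 0.6, "offset": [0, 0, -0.13], "spin": 0}])

```text
t: 22.9
tcp_pos: [0.437, 0.2654, 0.3005]
tool_rot: [0.002, -0.016, 1.0, 0.001]
contact_force: [0.0, 0.3, -1.4]
width: 0.0665
gripper_force: 0.0
```

>>> play_rows(steps=[{"hand": 0.6, "offset": [-0.03, -0.06, 0], "spin": 0}, {"hand": 0.6, "offset": [-0.06, -0.12, 0], "spin": 0}, {"hand": 0.6, "offset": [-0.09, -0.18, 0], "spin": 0}, {"hand": 0.6, "offset": [-0.1, -0.2, 0], "spin": 0}, {"hand": 0.6, "offset": [-0.1, -0.2, 0], "spin": 0}, {"hand": 0.6, "offset": [-0.1, -0.2, 0], "spin": 0}])

```text
t: 23.5
tcp_pos: [0.5209, 0.1074, 0.2967]
tool_rot: [-0.001, -0.015, 1.0, 0.0]
contact_force: [-0.9, -0.7, 0.2]
width: 0.0684
gripper_force: 0.0
```

Run:
```python
from h import *
d=grab("top");pots(d);go([.605,-.038,.3]);print(manip.get_state()["width"])
a=d["img"][180:330,225:405];b=d["img"][235:330,125:255]
save("chk",np.vstack([cv2.resize(d["img"][180:330,125:525],(800,300),interpolation=cv2.INTER_CUBIC),cv2.resize(b[:,:],(410,300))[:, :].repeat(1,0) if False else cv2.resize(b,(800,300))]))
s=grab("side");pots(s)
```

```text
[352. 230.] n 158 zmax 0.0435 {'top': [0.6054, -0.0382, 0.0218], 'z36-50': [0.6054, -0.0388, 0.0222]}
[358. 287.] n 131 zmax 0.0443 {'top': [0.463, -0.0465, 0.0216], 'z36-50': [0.4629, -0.0461, 0.022]}
tcp [0.5207 0.1081 0.297 ] yangle 91.80103368626183 offset [-0.0996 -0.1859 -0.0038] F [ 0.1 -0.6  1. ] t 23.55
0.068248498622032
[324. 258.] n 418 zmax 0.0399 {'top': [0.5918, 0.0787, 0.0239], 'z36-50': [0.5914, 0.0788, 0.0236]}
[257. 259.] n 422 zmax 0.0411 {'top': [0.4465, 0.0869, 0.0234], 'z36-50': [0.4465, 0.0869, 0.0234]}
[331. 290.] n 209 zmax 0.0401 {'top': [0.6019, -0.038, 0.021], 'z36-50': [0.6015, -0.0376, 0.0207]}
[264. 299.] n 523 zmax 0.0406 {'top': [0.4658, -0.0484, 0.0242], 'z36-50': [0.4658, -0.0484, 0.0242]}
```

View pics/chk.png

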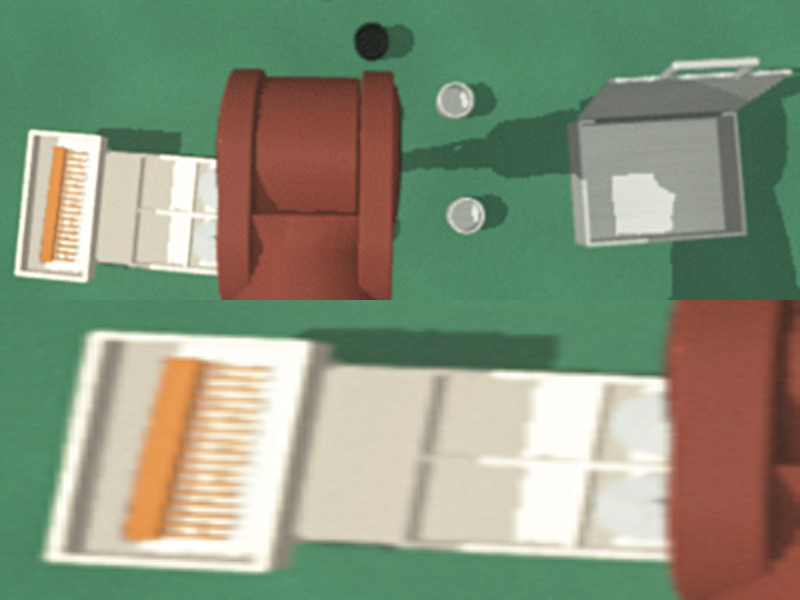

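>>> play_rows(steps=[{"hand": 0.6, "offset": [-0.033, -0.06, 0], "spin": 0}, {"hand": 0.6, "offset": [-0.066, -0.12, 0], "spin": 0}, {"hand": 0.6, "offset": [-0.1, -0.1865, 0], "spin": 0}, {"hand": 0.6, "offset": [-0.1, -0.1865, 0], "spin": 0}, {"hand": 0.6, "offset": [-0.1, -0.1865, 0.04], "spin": 0}, {"hand": 0.6, "offset": [-0.1, -0.1865, 0.09], "spin": 0}, {"hand": 0.6, "offset": [-0.1, -0.1865, 0.13], "spin": 0}, {"hand": 0.6, "offset": [-0.1, -0.1865, 0.145], "spin": 0}, {"hand": 0.6, "offset": [-0.1, -0.1865, 0.145], "spin": 0}, {"hand": -1, "offset": [-0.1, -0.1865, 0.145], "spin": 0}, {"hand": -1, "offset": [-0.1, -0.1865, 0.145], "spin": 0}, {"hand": -1, "offset": [-0.1, -0.1865, 0.145], "spin": 0}])

```text
t: 24.8
tcp_pos: [0.6071, -0.0388, 0.185]
tool_rot: [0.002, -0.016, 1.0, -0.0]
contact_force: [-0.0, 2.0, 6.8]
width: 0.0426
gripper_force: 61.6
```

>>> play_rows(steps=[{"hand": -1, "offset": [0, 0, 0], "spin": 0}, {"hand": -1, "offset": [0, 0, -0.03], "spin": 0}, {"hand": -1, "offset": [0, 0, -0.08], "spin": 0}, {"hand": -1, "offset": [0, 0, -0.13], "spin": 0}, {"hand": -1, "offset": [0, 0, -0.13], "spin": 0}, {"hand": -1, "offset": [0, 0, -0.13], "spin": 0}])

```text
t: 25.4
tcp_pos: [0.6065, -0.039, 0.2884]
tool_rot: [0.002, -0.016, 1.0, -0.001]
contact_force: [0.6, 1.0, -0.9]
width: 0.0429
gripper_force: 61.3
```

Run:
```python
from h import *
print(manip.get_state()["width"])
ds=[grab("top"),grab("side"),grab("wrist")]
for d in ds:
    P=cloud(d);hsv=cv2.cvtColor(d["img"],cv2.COLOR_RGB2HSV)
    for lo,hi in((.054,.066),(.0005,.011)):
        m=(d["z_map"]>0)&(hsv[...,1]<60)&(P[...,2]>lo)&(P[...,2]<hi)&(P[...,0]>.405)&(P[...,0]<(.583 if lo>.01 else .572))&(P[...,1]>-.41)&(P[...,1]<-.17)
        Q=P[m]
        if len(Q)>50: print(lo,len(Q),np.median(Q[:,2]).round(4),cv2.minAreaRect(Q[:,:2].astype(np.float32)))
c=np.array([.5025,-.288]);a=np.radians(1.8);ex=np.array([np.cos(a),np.sin(a)]);ey=np.array([-ex[1],ex[0]])
for x,y in((.028,.048),(.028,-.048),(-.036,.048),(-.036,-.048)): go([*(c+x*ex+y*ey),.19])
```

```text
0.042931691560742904
0.054 501 0.0608 ((0.502409040927887, -0.2867599129676819), (0.15522903203964233, 0.20348769426345825), 2.0080761909484863)
0.0005 3528 0.0046 ((0.4959889054298401, -0.29875290393829346), (0.15431936085224152, 0.20444339513778687), 1.241902232170105)
0.054 1506 0.0585 ((0.5028216242790222, -0.28690728545188904), (0.15618996322155, 0.20583030581474304), 1.896213412284851)
0.0005 6413 0.0028 ((0.4947513937950134, -0.2887110710144043), (0.15452060103416443, 0.20395439863204956), 0.0779859870672226)
0.054 3580 0.0585 ((0.5255429148674011, -0.20533140003681183), (0.11337665468454361, 0.04419909045100212), 1.5526044368743896)
0.0005 8883 0.0029 ((0.5109054446220398, -0.2287014126777649), (0.09108376502990723, 0.12215607613325119), 89.98316192626953)
tcp [ 0.6055 -0.0387  0.285 ] yangle 91.8111162228077 offset [ 0.1035 -0.2474  0.1188] F [-0.1 -0.3 -1.4] t 25.55
tcp [ 0.6055 -0.0387  0.285 ] yangle 91.8111162228077 offset [ 0.1035 -0.3674  0.1188] F [-0.1 -0.3 -1.4] t 25.55
tcp [ 0.6055 -0.0387  0.285 ] yangle 91.8111162228077 offset [ 0.1835 -0.2474  0.1188] F [-0.1 -0.3 -1.4] t 25.55
tcp [ 0.6055 -0.0387  0.285 ] yangle 91.8111162228077 offset [ 0.1835 -0.3674  0.1188] F [-0.1 -0.3 -1.4] t 25.55
```

>>> play_rows(steps=[{"hand": -1, "offset": [0.05, -0.01, 0], "spin": 0}, {"hand": -1, "offset": [0.1035, -0.04, 0], "spin": 0}, {"hand": -1, "offset": [0.1035, -0.1, 0], "spin": 0}, {"hand": -1, "offset": [0.1035, -0.16, 0], "spin": 0}, {"hand": -1, "offset": [0.1035, -0.21, 0], "spin": 0}, {"hand": -1, "offset": [0.1035, -0.246, 0], "spin": 0}, {"hand": -1, "offset": [0.1035, -0.246, 0], "spin": 0}, {"hand": -1, "offset": [0.1035, -0.246, 0.03], "spin": 0}, {"hand": -1, "offset": [0.1035, -0.246, 0.07], "spin": 0}, {"hand": -1, "offset": [0.1035, -0.246, 0.1], "spin": 0}, {"hand": -1, "offset": [0.1035, -0.246, 0.112], "spin": 0}, {"hand": -1, "offset": [0.1035, -0.246, 0.112], "spin": 0}])

```text
t: 26.75
tcp_pos: [0.5286, -0.2369, 0.1947]
tool_rot: [-0.001, -0.016, 1.0, 0.001]
contact_force: [0.4, 0.0, -0.2]
width: 0.0427
gripper_force: 61.4
```

>>> play_rows(steps=[{"hand": -1, "offset": [0, 0, 0.003], "spin": 0}, {"hand": -1, "offset": [0, 0, 0.006], "spin": 0}, {"hand": -1, "offset": [0, 0, 0.008], "spin": 0}, {"hand": -1, "offset": [0, 0, 0.008], "spin": 0}])

```text
t: 27.15
tcp_pos: [0.5295, -0.2382, 0.1907]
tool_rot: [0.0, -0.016, 1.0, -0.0]
contact_force: [-0.4, -0.6, -0.6]
width: 0.0427
gripper_force: 61.4
```

>>> play_rows(steps=[{"hand": -1, "offset": [0, 0, 0.001], "spin": 0}, {"hand": -1, "offset": [0, 0, 0.002], "spin": 0}, {"hand": -1, "offset": [0, 0, 0.003], "spin": 0}, {"hand": -1, "offset": [0, 0, 0.003], "spin": 0}, {"hand": -1, "offset": [0, 0, 0.003], "spin": 0}])

```text
t: 27.65
tcp_pos: [0.5295, -0.2382, 0.189]
tool_rot: [0.0, -0.016, 1.0, -0.0]
contact_force: [-4.1, 2.1, 9.0]
width: 0.0427
gripper_force: 62.4
```

>>> play_rows(steps=[{"hand": 0.3, "offset": [0, 0, 0], "spin": 0}, {"hand": 0.3, "offset": [0, 0, 0], "spin": 0}, {"hand": 0.3, "offset": [0, 0, 0], "spin": 0}, {"hand": 0.3, "offset": [0, 0, -0.03], "spin": 0}, {"hand": 0.3, "offset": [0, 0, -0.07], "spin": 0}, {"hand": 0.3, "offset": [0, 0, -0.12], "spin": 0}, {"hand": 0.3, "offset": [0, 0.06, -0.13], "spin": 0}, {"hand": 0.3, "offset": [0, 0.12, -0.13], "spin": 0}, {"hand": 0.6, "offset": [0, 0.18, -0.13], "spin": 0}, {"hand": 0.6, "offset": [0, 0.24, -0.13], "spin": 0}, {"hand": 0.6, "offset": [0, 0.26, -0.13], "spin": 0}, {"hand": 0.6, "offset": [0, 0.26, -0.13], "spin": 0}])

```text
t: 28.85
tcp_pos: [0.5227, -0.0283, 0.2919]
tool_rot: [-0.0, -0.017, 1.0, 0.0]
contact_force: [0.8, -0.7, -0.3]
width: 0.0681
gripper_force: 0.0
```

Run:
```python
from h import *
for n in("top","side","wrist"): print(n);pots(grab(n))
go([.591,.079,.182]);go([.4463,.089,.182]);print(manip.get_state()["width"])
```

```text
top
[305. 237.] n 111 zmax 0.0441 {'top': [0.591, 0.0789, 0.0218], 'z36-50': [0.5911, 0.0789, 0.0221]}
[302. 296.] n 103 zmax 0.0438 {'top': [0.4463, 0.0891, 0.0216], 'z36-50': [0.4463, 0.0891, 0.0216]}
side
[324. 258.] n 423 zmax 0.0401 {'top': [0.5911, 0.0779, 0.0228], 'z36-50': [0.5911, 0.0779, 0.0228]}
[257. 259.] n 426 zmax 0.0405 {'top': [0.4458, 0.0883, 0.0245], 'z36-50': [0.4458, 0.0883, 0.0245]}
[264. 299.] n 518 zmax 0.0406 {'top': [0.4639, -0.0477, 0.024], 'z36-50': [0.4639, -0.0477, 0.024]}
wrist
[505. 139.] n 3734 zmax 0.0395 {'top': [0.4483, 0.09, 0.0229], 'z36-50': [0.4483, 0.09, 0.0229]}
[290. 161.] n 1617 zmax 0.0398 {'top': [0.4649, -0.0461, 0.0222], 'z36-50': [0.4649, -0.0461, 0.0222]}
[466. 322.] n 1281 zmax 0.0392 {'top': [0.5877, 0.0826, 0.0216], 'z36-50': [0.5877, 0.0826, 0.0216]}
tcp [ 0.523  -0.0312  0.2918] yangle 91.77107365915464 offset [-0.0893  0.1351  0.1372] F [-0.2 -0.7 -0.2] t 29.0
tcp [ 0.523  -0.0312  0.2918] yangle 91.77107365915464 offset [0.0911 0.1531 0.1372] F [-0.2 -0.7 -0.2] t 29.0
0.06809729563309094
```

>>> play_rows(steps=[{"hand": 0.6, "offset": [-0.04, 0.06, 0], "spin": 0}, {"hand": 0.6, "offset": [-0.075, 0.11, 0], "spin": 0}, {"hand": 0.6, "offset": [-0.0895, 0.135, 0], "spin": 0}, {"hand": 0.6, "offset": [-0.0895, 0.135, 0.02], "spin": 0}, {"hand": 0.6, "offset": [-0.0895, 0.135, 0.07], "spin": 0}, {"hand": 0.6, "offset": [-0.0895, 0.135, 0.115], "spin": 0}, {"hand": 0.6, "offset": [-0.0895, 0.135, 0.137], "spin": 0}, {"hand": 0.6, "offset": [-0.0895, 0.135, 0.137], "spin": 0}, {"hand": -1, "offset": [-0.0895, 0.135, 0.137], "spin": 0}, {"hand": -1, "offset": [-0.0895, 0.135, 0.137], "spin": 0}, {"hand": -1, "offset": [-0.0895, 0.135, 0.137], "spin": 0}, {"hand": -1, "offset": [-0.0895, 0.135, 0.137], "spin": 0}])

```text
t: 30.2
tcp_pos: [0.5918, 0.0796, 0.1841]
tool_rot: [0.001, -0.016, 1.0, -0.0]
contact_force: [-0.2, -2.1, 7.5]
width: 0.0429
gripper_force: 61.5
```

>>> play_rows(steps=[{"hand": -1, "offset": [0, 0, -0.03], "spin": 0}, {"hand": -1, "offset": [0, 0, -0.08], "spin": 0}, {"hand": -1, "offset": [0, 0, -0.14], "spin": 0}, {"hand": -1, "offset": [0, 0, -0.15], "spin": 0}, {"hand": -1, "offset": [0.03, -0.05, -0.15], "spin": 0}, {"hand": -1, "offset": [0.06, -0.1, -0.15], "spin": 0}, {"hand": -1, "offset": [0.09, -0.15, -0.15], "spin": 0}, {"hand": -1, "offset": [0.09, -0.2, -0.15], "spin": 0}, {"hand": -1, "offset": [0.09, -0.25, -0.15], "spin": 0}, {"hand": -1, "offset": [0.09, -0.25, -0.15], "spin": 0}])

```text
t: 31.2
tcp_pos: [0.5251, -0.1261, 0.3023]
tool_rot: [0.0, -0.014, 1.0, -0.001]
contact_force: [-0.5, 0.1, -0.5]
width: 0.0435
gripper_force: 61.4
```

```bash
cat >> h.py <<'E'
def slots(z=.19):
    c=np.array([.5025,-.2868]);a=np.radians(1.9);ex=np.array([np.cos(a),np.sin(a)]);ey=np.array([-ex[1],ex[0]])
    for x,y in((.028,.048),(.028,-.048),(-.036,.048),(-.036,-.048)): go([*(c+x*ex+y*ey),z])
E
python3 - <<'E'
from h import *
print(manip.get_state()["width"]);slots(.196)
E
```

```text
0.04348170184762864
tcp [ 0.5251 -0.1261  0.3023] yangle 91.56230002793325 offset [-0.001  -0.1398  0.1329] F [-0.5  0.1 -0.5] t 31.2
tcp [ 0.5251 -0.1261  0.3023] yangle 91.56230002793325 offset [-0.0017 -0.2598  0.1329] F [-0.5  0.1 -0.5] t 31.2
tcp [ 0.5251 -0.1261  0.3023] yangle 91.56230002793325 offset [ 0.079  -0.1403  0.1329] F [-0.5  0.1 -0.5] t 31.2
tcp [ 0.5251 -0.1261  0.3023] yangle 91.56230002793325 offset [ 0.0783 -0.2603  0.1329] F [-0.5  0.1 -0.5] t 31.2
```

>>> play_rows(steps=[{"hand": -1, "offset": [-0.002, -0.06, 0], "spin": 0}, {"hand": -1, "offset": [-0.002, -0.12, 0], "spin": 0}, {"hand": -1, "offset": [-0.002, -0.18, 0], "spin": 0}, {"hand": -1, "offset": [-0.002, -0.23, 0], "spin": 0}, {"hand": -1, "offset": [-0.002, -0.26, 0], "spin": 0}, {"hand": -1, "offset": [-0.002, -0.26, 0], "spin": 0}, {"hand": -1, "offset": [-0.002, -0.26, 0.04], "spin": 0}, {"hand": -1, "offset": [-0.002, -0.26, 0.08], "spin": 0}, {"hand": -1, "offset": [-0.002, -0.26, 0.11], "spin": 0}, {"hand": -1, "offset": [-0.002, -0.26, 0.125], "spin": 0}, {"hand": -1, "offset": [-0.002, -0.26, 0.133], "spin": 0}, {"hand": -1, "offset": [-0.002, -0.26, 0.133], "spin": 0}])

```text
t: 32.4
tcp_pos: [0.5336, -0.3295, 0.1959]
tool_rot: [-0.0, -0.016, 1.0, 0.0]
contact_force: [0.8, 0.3, -0.9]
width: 0.0431
gripper_force: 61.6
```

>>> play_rows(steps=[{"hand": -1, "offset": [0, 0, 0.002], "spin": 0}, {"hand": -1, "offset": [0, 0, 0.004], "spin": 0}, {"hand": -1, "offset": [0, 0, 0.006], "spin": 0}, {"hand": -1, "offset": [0, 0, 0.0075], "spin": 0}, {"hand": -1, "offset": [0, 0, 0.0075], "spin": 0}])

```text
t: 32.9
tcp_pos: [0.5335, -0.33, 0.1898]
tool_rot: [0.0, -0.016, 1.0, 0.0]
contact_force: [-0.5, -0.9, -1.7]
width: 0.0424
gripper_force: 61.6
```

>>> play_rows(steps=[{"hand": -1, "offset": [0, -0.003, 0.001], "spin": 0}, {"hand": -1, "offset": [0, -0.003, 0.002], "spin": 0}, {"hand": -1, "offset": [0, -0.003, 0.0025], "spin": 0}, {"hand": -1, "offset": [0, -0.003, 0.0025], "spin": 0}, {"hand": -1, "offset": [0, -0.003, 0.0025], "spin": 0}])

```text
t: 33.4
tcp_pos: [0.5336, -0.3326, 0.1882]
tool_rot: [0.0, -0.016, 1.0, -0.0]
contact_force: [-2.1, -2.8, 2.8]
width: 0.043
gripper_force: 61.9
```

>>> play_rows(steps=[{"hand": 0.3, "offset": [0, 0, 0], "spin": 0}, {"hand": 0.3, "offset": [0, 0, 0], "spin": 0}, {"hand": 0.3, "offset": [0, 0, 0], "spin": 0}, {"hand": 0.3, "offset": [0, 0, -0.03], "spin": 0}, {"hand": 0.3, "offset": [0, 0, -0.07], "spin": 0}, {"hand": 0.3, "offset": [0, 0, -0.12], "spin": 0}, {"hand": 0.3, "offset": [0, 0.06, -0.13], "spin": 0}, {"hand": 0.3, "offset": [0, 0.12, -0.13], "spin": 0}, {"hand": 0.6, "offset": [0, 0.18, -0.13], "spin": 0}, {"hand": 0.6, "offset": [0.03, 0.24, -0.13], "spin": 0}, {"hand": 0.6, "offset": [0.06, 0.3, -0.13], "spin": 0}, {"hand": 0.6, "offset": [0.06, 0.3, -0.13], "spin": 0}])

```text
t: 34.6
tcp_pos: [0.4759, -0.0901, 0.2913]
tool_rot: [-0.001, -0.018, 1.0, 0.001]
contact_force: [0.3, -1.2, -0.3]
width: 0.0682
gripper_force: 0.0
```

Run:
```python
from h import *
for n in("top","side","wrist"): print(n);pots(grab(n))
go([.463,-.047,.182]);go([.4463,.089,.182])
```

```text
top
[355. 289.] n 82 zmax 0.0435 {'top': [0.4627, -0.0461, 0.0216], 'z36-50': [0.4627, -0.0462, 0.0217]}
[302. 296.] n 113 zmax 0.0440 {'top': [0.4462, 0.0891, 0.0216], 'z36-50': [0.4465, 0.0892, 0.0217]}
side
[252. 261.] n 219 zmax 0.0407 {'top': [0.4408, 0.0857, 0.023], 'z36-50': [0.4408, 0.0857, 0.023]}
[264. 299.] n 523 zmax 0.0407 {'top': [0.4648, -0.0475, 0.0237], 'z36-50': [0.4652, -0.0475, 0.0236]}
wrist
[578. 211.] n 4296 zmax 0.0393 {'top': [0.4477, 0.0897, 0.023], 'z36-50': [0.4477, 0.0897, 0.023]}
[385. 231.] n 2232 zmax 0.0396 {'top': [0.465, -0.0461, 0.0221], 'z36-50': [0.465, -0.0461, 0.0221]}
tcp [ 0.4783 -0.0941  0.2923] yangle 91.8592437163316 offset [0.0172 0.0594 0.1379] F [ 0.3 -0.8  0.7] t 34.75
tcp [ 0.4783 -0.0941  0.2923] yangle 91.8592437163316 offset [0.0325 0.23   0.1379] F [ 0.3 -0.8  0.7] t 34.75
```

>>> play_rows(steps=[{"hand": 0.6, "offset": [0.0165, 0.06, 0], "spin": 0}, {"hand": 0.6, "offset": [0.0165, 0.06, 0], "spin": 0}, {"hand": 0.6, "offset": [0.0165, 0.06, 0.03], "spin": 0}, {"hand": 0.6, "offset": [0.0165, 0.06, 0.07], "spin": 0}, {"hand": 0.6, "offset": [0.0165, 0.06, 0.115], "spin": 0}, {"hand": 0.6, "offset": [0.0165, 0.06, 0.137], "spin": 0}, {"hand": 0.6, "offset": [0.0165, 0.06, 0.137], "spin": 0}, {"hand": -1, "offset": [0.0165, 0.06, 0.137], "spin": 0}, {"hand": -1, "offset": [0.0165, 0.06, 0.137], "spin": 0}, {"hand": -1, "offset": [0.0165, 0.06, 0.137], "spin": 0}, {"hand": -1, "offset": [0.0165, 0.06, 0.137], "spin": 0}])

```text
t: 35.85
tcp_pos: [0.4643, -0.0471, 0.1842]
tool_rot: [0.002, -0.016, 1.0, -0.001]
contact_force: [-0.5, -1.8, 7.5]
width: 0.0429
gripper_force: 61.5
```

>>> play_rows(steps=[{"hand": -1, "offset": [0, 0, -0.03], "spin": 0}, {"hand": -1, "offset": [0, 0, -0.08], "spin": 0}, {"hand": -1, "offset": [0, 0, -0.14], "spin": 0}, {"hand": -1, "offset": [0, 0, -0.15], "spin": 0}, {"hand": -1, "offset": [0.007, -0.06, -0.15], "spin": 0}, {"hand": -1, "offset": [0.007, -0.12, -0.15], "spin": 0}, {"hand": -1, "offset": [0.007, -0.18, -0.15], "spin": 0}, {"hand": -1, "offset": [0.007, -0.22, -0.15], "spin": 0}, {"hand": -1, "offset": [0.007, -0.2415, -0.15], "spin": 0}, {"hand": -1, "offset": [0.007, -0.2415, -0.15], "spin": 0}, {"hand": -1, "offset": [0.007, -0.2415, -0.15], "spin": 0}])

```text
t: 36.95
tcp_pos: [0.4638, -0.2391, 0.3021]
tool_rot: [-0.0, -0.016, 1.0, 0.0]
contact_force: [0.1, 0.6, -1.3]
width: 0.0428
gripper_force: 61.4
```

Run:
```python
from h import *
print(manip.get_state()["width"]);slots(.196)
```

```text
0.04277831105965413
tcp [ 0.4638 -0.2391  0.3021] yangle 91.81123281198481 offset [-0.0814 -0.0011  0.1327] F [ 0.1  0.6 -1.3] t 36.95
tcp [ 0.4638 -0.2391  0.3021] yangle 91.81123281198481 offset [-0.0816 -0.1211  0.1327] F [ 0.1  0.6 -1.3] t 36.95
tcp [ 0.4638 -0.2391  0.3021] yangle 91.81123281198481 offset [-0.0014 -0.0012  0.1327] F [ 0.1  0.6 -1.3] t 36.95
tcp [ 0.4638 -0.2391  0.3021] yangle 91.81123281198481 offset [-0.0016 -0.1212  0.1327] F [ 0.1  0.6 -1.3] t 36.95
```

>>> play_rows(steps=[{"hand": -1, "offset": [-0.001, -0.001, 0.04], "spin": 0}, {"hand": -1, "offset": [-0.001, -0.001, 0.08], "spin": 0}, {"hand": -1, "offset": [-0.001, -0.001, 0.115], "spin": 0}, {"hand": -1, "offset": [-0.001, -0.001, 0.13], "spin": 0}, {"hand": -1, "offset": [-0.001, -0.001, 0.135], "spin": 0}, {"hand": -1, "offset": [-0.001, -0.001, 0.138], "spin": 0}, {"hand": -1, "offset": [-0.001, -0.001, 0.14], "spin": 0}, {"hand": -1, "offset": [-0.001, -0.001, 0.142], "spin": 0}, {"hand": -1, "offset": [-0.001, -0.001, 0.143], "spin": 0}, {"hand": -1, "offset": [-0.001, -0.001, 0.143], "spin": 0}, {"hand": -1, "offset": [-0.001, -0.001, 0.143], "spin": 0}])

```text
t: 38.05
tcp_pos: [0.4647, -0.2407, 0.1882]
tool_rot: [0.0, -0.016, 1.0, -0.0]
contact_force: [0.0, -0.2, -0.0]
width: 0.0425
gripper_force: 61.5
```

>>> play_rows(steps=[{"hand": -1, "offset": [0, 0, 0.001], "spin": 0}, {"hand": -1, "offset": [0, 0, 0.002], "spin": 0}, {"hand": -1, "offset": [0, 0, 0.002], "spin": 0}, {"hand": -1, "offset": [0, 0, 0.002], "spin": 0}])

```text
t: 38.45
tcp_pos: [0.4648, -0.2407, 0.1881]
tool_rot: [0.0, -0.016, 1.0, -0.0]
contact_force: [-6.9, 5.0, 16.6]
width: 0.0427
gripper_force: 63.2
```

>>> play_rows(steps=[{"hand": 0.3, "offset": [0, 0, 0], "spin": 0}, {"hand": 0.3, "offset": [0, 0, 0], "spin": 0}, {"hand": 0.3, "offset": [0, 0, 0], "spin": 0}, {"hand": 0.3, "offset": [0, 0, -0.03], "spin": 0}, {"hand": 0.3, "offset": [0, 0, -0.07], "spin": 0}, {"hand": 0.3, "offset": [0, 0, -0.12], "spin": 0}, {"hand": 0.3, "offset": [0, 0.06, -0.13], "spin": 0}, {"hand": 0.3, "offset": [0, 0.12, -0.13], "spin": 0}, {"hand": 0.6, "offset": [0, 0.18, -0.13], "spin": 0}, {"hand": 0.6, "offset": [0, 0.24, -0.13], "spin": 0}, {"hand": 0.6, "offset": [0, 0.3, -0.13], "spin": 0}, {"hand": 0.6, "offset": [0, 0.3, -0.13], "spin": 0}])

```text
t: 39.65
tcp_pos: [0.4561, 0.0042, 0.2899]
tool_rot: [-0.0, -0.019, 1.0, 0.001]
contact_force: [0.6, 0.3, -1.0]
width: 0.0683
gripper_force: 0.0
```

Run:
```python
from h import *
for n in("top","side","wrist"): print(n);pots(grab(n))
go([.4465,.089,.182])
```

```text
top
[301. 296.] n 101 zmax 0.0444 {'top': [0.4466, 0.0896, 0.0214], 'z36-50': [0.4466, 0.0897, 0.0214]}
side
[257. 261.] n 347 zmax 0.0405 {'top': [0.4463, 0.0886, 0.0245], 'z36-50': [0.4474, 0.0856, 0.0225]}
wrist
[445. 238.] n 2842 zmax 0.0395 {'top': [0.4474, 0.0901, 0.0224], 'z36-50': [0.4474, 0.0901, 0.0224]}
tcp [ 0.457  -0.0005  0.29  ] yangle 91.86639765992655 offset [0.0094 0.1123 0.135 ] F [ 0.6 -0.1 -0.1] t 39.8
```

>>> play_rows(steps=[{"hand": 0.6, "offset": [0.009, 0.06, 0], "spin": 0}, {"hand": 0.6, "offset": [0.009, 0.1125, 0], "spin": 0}, {"hand": 0.6, "offset": [0.009, 0.1125, 0], "spin": 0}, {"hand": 0.6, "offset": [0.009, 0.1125, 0.03], "spin": 0}, {"hand": 0.6, "offset": [0.009, 0.1125, 0.07], "spin": 0}, {"hand": 0.6, "offset": [0.009, 0.1125, 0.115], "spin": 0}, {"hand": 0.6, "offset": [0.009, 0.1125, 0.135], "spin": 0}, {"hand": 0.6, "offset": [0.009, 0.1125, 0.135], "spin": 0}, {"hand": -1, "offset": [0.009, 0.1125, 0.135], "spin": 0}, {"hand": -1, "offset": [0.009, 0.1125, 0.135], "spin": 0}, {"hand": -1, "offset": [0.009, 0.1125, 0.135], "spin": 0}, {"hand": -1, "offset": [0.009, 0.1125, 0.135], "spin": 0}])

```text
t: 41.0
tcp_pos: [0.448, 0.0886, 0.184]
tool_rot: [0.001, -0.016, 1.0, -0.001]
contact_force: [-0.2, -4.0, 7.1]
width: 0.0426
gripper_force: 61.6
```

>>> play_rows(steps=[{"hand": -1, "offset": [0, 0, -0.03], "spin": 0}, {"hand": -1, "offset": [0, 0, -0.08], "spin": 0}, {"hand": -1, "offset": [0, 0, -0.14], "spin": 0}, {"hand": -1, "offset": [0, 0, -0.15], "spin": 0}, {"hand": -1, "offset": [-0.009, -0.06, -0.15], "spin": 0}, {"hand": -1, "offset": [-0.009, -0.12, -0.15], "spin": 0}, {"hand": -1, "offset": [-0.009, -0.18, -0.15], "spin": 0}, {"hand": -1, "offset": [-0.009, -0.24, -0.15], "spin": 0}, {"hand": -1, "offset": [-0.009, -0.3, -0.15], "spin": 0}, {"hand": -1, "offset": [-0.009, -0.36, -0.15], "spin": 0}, {"hand": -1, "offset": [-0.009, -0.42, -0.15], "spin": 0}, {"hand": -1, "offset": [-0.009, -0.48, -0.15], "spin": 0}])

```text
t: 42.2
tcp_pos: [0.466, -0.2966, 0.302]
tool_rot: [0.0, -0.016, 1.0, 0.0]
contact_force: [1.4, 0.7, -0.3]
width: 0.0431
gripper_force: 61.5
```

>>> play_rows(steps=[{"hand": -1, "offset": [0, -0.0525, 0], "spin": 0}, {"hand": -1, "offset": [0, -0.0525, 0], "spin": 0}, {"hand": -1, "offset": [0, -0.0525, 0], "spin": 0}])

```text
t: 42.5
tcp_pos: [0.4673, -0.3372, 0.3015]
tool_rot: [-0.0, -0.015, 1.0, 0.001]
contact_force: [0.7, 0.2, -1.7]
width: 0.0432
gripper_force: 61.7
```

Run:
```python
from h import *
print(manip.get_state()["width"]);slots(.188)
```

```text
0.04315324944537582
tcp [ 0.4673 -0.3372  0.3015] yangle 91.71728397492171 offset [-0.0807  0.1218  0.1419] F [ 0.7  0.2 -1.7] t 42.5
tcp [ 0.4673 -0.3372  0.3015] yangle 91.71728397492171 offset [-0.0811  0.0018  0.1419] F [ 0.7  0.2 -1.7] t 42.5
tcp [ 0.4673 -0.3372  0.3015] yangle 91.71728397492171 offset [-0.0007  0.1216  0.1419] F [ 0.7  0.2 -1.7] t 42.5
tcp [ 0.4673 -0.3372  0.3015] yangle 91.71728397492171 offset [-0.0011  0.0016  0.1419] F [ 0.7  0.2 -1.7] t 42.5
```

>>> play_rows(steps=[{"hand": -1, "offset": [-0.001, 0.001, 0.04], "spin": 0}, {"hand": -1, "offset": [-0.001, 0.001, 0.08], "spin": 0}, {"hand": -1, "offset": [-0.001, 0.001, 0.115], "spin": 0}, {"hand": -1, "offset": [-0.001, 0.001, 0.13], "spin": 0}, {"hand": -1, "offset": [-0.001, 0.001, 0.135], "spin": 0}, {"hand": -1, "offset": [-0.001, 0.001, 0.138], "spin": 0}, {"hand": -1, "offset": [-0.001, 0.001, 0.14], "spin": 0}, {"hand": -1, "offset": [-0.001, 0.001, 0.142], "spin": 0}, {"hand": -1, "offset": [-0.001, 0.001, 0.143], "spin": 0}, {"hand": -1, "offset": [-0.001, 0.001, 0.143], "spin": 0}, {"hand": -1, "offset": [-0.001, 0.001, 0.143], "spin": 0}])

```text
t: 43.6
tcp_pos: [0.4685, -0.3358, 0.1881]
tool_rot: [0.0, -0.016, 1.0, -0.0]
contact_force: [-0.0, 0.0, 0.2]
width: 0.0431
gripper_force: 61.8
```

>>> play_rows(steps=[{"hand": -1, "offset": [0, 0, 0.0005], "spin": 0}, {"hand": -1, "offset": [0, 0, 0.001], "spin": 0}, {"hand": -1, "offset": [0, 0, 0.001], "spin": 0}])

```text
t: 43.9
tcp_pos: [0.4685, -0.3358, 0.1881]
tool_rot: [0.0, -0.016, 1.0, -0.0]
contact_force: [-3.5, 2.2, 7.0]
width: 0.0431
gripper_force: 62.6
```

>>> play_rows(steps=[{"hand": 0.3, "offset": [0, 0, 0], "spin": 0}, {"hand": 0.3, "offset": [0, 0, 0], "spin": 0}, {"hand": 0.3, "offset": [0, 0, 0], "spin": 0}, {"hand": 0.3, "offset": [0, 0, -0.03], "spin": 0}, {"hand": 0.3, "offset": [0, 0, -0.07], "spin": 0}, {"hand": 0.3, "offset": [0, 0, -0.12], "spin": 0}, {"hand": 0.1, "offset": [0, 0.06, -0.16], "spin": 0}, {"hand": 0, "offset": [0, 0.12, -0.2], "spin": 0}, {"hand": -0.3, "offset": [0, 0.18, -0.22], "spin": 0}, {"hand": -0.3, "offset": [0, 0.24, -0.22], "spin": 0}, {"hand": -0.3, "offset": [0, 0.3, -0.22], "spin": 0}, {"hand": -0.3, "offset": [0, 0.3, -0.22], "spin": 0}])

```text
t: 45.1
tcp_pos: [0.4605, -0.092, 0.3638]
tool_rot: [0.001, -0.018, 1.0, 0.0]
contact_force: [-0.2, -0.7, -0.1]
width: 0.0294
gripper_force: 0.0
```

Run:
```python
from h import *
go([.6,-.283,.45])
d=grab("top");save("chk2",cv2.resize(d["img"][150:330,125:525],(800,360),interpolation=cv2.INTER_CUBIC))
P=cloud(d);m=((d["z_map"]>0)&(P[...,2]>.036)&(P[...,2]<.052)&(P[...,0]>.436)&(P[...,0]<.562)&(P[...,1]>-.37)&(P[...,1]<-.2)).astype(np.uint8)
k,l,st,ce=cv2.connectedComponentsWithStats(m)
for i in range(1,k):
    if st[i,4]>20: e=cv2.minEnclosingCircle(P[l==i][:,:2].astype(np.float32));print(st[i,4],e,P[l==i][:,2].mean())
s=grab("side")
for n,q in(("top",d),("side",s)):
    P=cloud(q);m=(q["z_map"]>0)&(P[...,2]>.2)&(P[...,2]<.28)&(P[...,0]>.56)&(P[...,0]<.66)&(P[...,1]>-.4)&(P[...,1]<-.2);Q=P[m]
    H=Q[Q[:,2]>.24];print(n,"bar",len(H),H.mean(0),H.min(0),H.max(0))
```

```text
tcp [ 0.4605 -0.092   0.3638] yangle 92.01832745827082 offset [-0.1659 -0.2447 -0.1077] F [-0.2 -0.7 -0.1] t 45.1
76 ((0.5327532887458801, -0.33162617683410645), 0.02337074652314186) 0.04248016791662824
top bar 199 [ 0.61429678 -0.28202844  0.25459506] [ 0.60921733 -0.3294576   0.2406613 ] [ 0.6197568  -0.23625011  0.25969536]
side bar 314 [ 0.61440668 -0.29205903  0.25223576] [ 0.60788821 -0.33158496  0.24042758] [ 0.6205837  -0.23907934  0.25677918]
```

View pics/chk2.png

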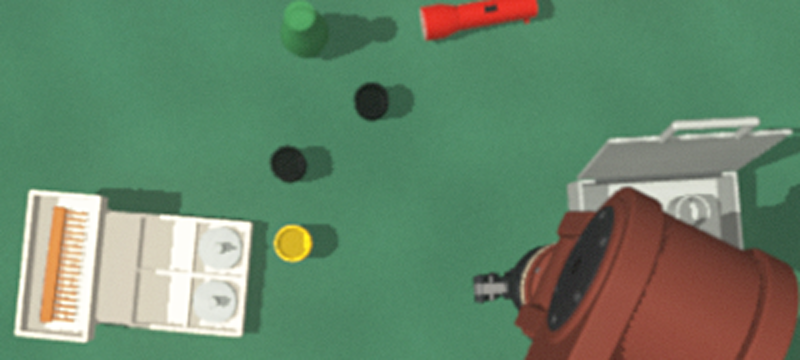

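>>> play_rows(steps=[{"hand": -0.3, "offset": [0, 0, -0.06], "spin": 0.25}, {"hand": -0.3, "offset": [0, 0, -0.11], "spin": 0.5}, {"hand": -0.3, "offset": [-0.03, -0.04, -0.133], "spin": 0.75}, {"hand": -0.3, "offset": [-0.05, -0.09, -0.133], "spin": 1.0}, {"hand": -0.3, "offset": [-0.07, -0.138, -0.133], "spin": 1.0}, {"hand": -0.3, "offset": [-0.07, -0.138, -0.133], "spin": 1.0}])

```text
t: 45.8
tcp_pos: [0.5214, -0.2102, 0.4667]
tool_rot: [-0.001, 0.246, 0.969, -0.0]
contact_force: [0.1, 0.5, -1.0]
width: 0.0299
gripper_force: 0.0
```

>>> play_rows(steps=[{"hand": -0.3, "offset": [0, 0, 0], "spin": 0.25}, {"hand": -0.3, "offset": [0, 0, 0], "spin": 0.5}, {"hand": -0.3, "offset": [0, 0, 0], "spin": 0.75}, {"hand": -0.3, "offset": [0, 0, 0], "spin": 1.0}, {"hand": -0.3, "offset": [0, 0, 0], "spin": 1.0}])

```text
t: 46.3
tcp_pos: [0.5201, -0.2054, 0.4692]
tool_rot: [-0.0, 0.488, 0.873, -0.0]
contact_force: [-0.2, 0.1, -0.4]
width: 0.0298
gripper_force: 0.0
```

>>> play_rows(steps=[{"hand": -0.3, "offset": [0, 0, 0], "spin": 0.25}, {"hand": -0.3, "offset": [0, 0, 0], "spin": 0.5}, {"hand": -0.3, "offset": [0, 0, 0], "spin": 0.75}, {"hand": -0.3, "offset": [0, 0, 0], "spin": 1.0}, {"hand": -0.3, "offset": [0, 0, 0], "spin": 1.0}])

```text
t: 46.8
tcp_pos: [0.5202, -0.205, 0.4693]
tool_rot: [-0.0, 0.695, 0.719, -0.0]
contact_force: [0.2, -0.1, 0.2]
width: 0.0298
gripper_force: 0.0
```

Run:
```python
from h import *
go([.6160,-.283,.47])
d=grab("wrist");save("w3",d["img"])
P=cloud(d);m=(d["z_map"]>0)&(P[...,2]>.235)&(P[...,2]<.28)&(P[...,0]>.58)&(P[...,0]<.66);H=P[m]
if len(H): print("bar",len(H),H.mean(0),H.min(0),H.max(0))
```

```text
tcp [ 0.5202 -0.205   0.4693] yangle 1.8738234140862033 offset [-0.1014  0.1165 -0.0008] F [ 0.2 -0.1  0.2] t 46.8
bar 652 [ 0.61306519 -0.26318178  0.24782762] [ 0.6078002  -0.32726654  0.2350084 ] [ 0.62105486 -0.23569222  0.2555953 ]
```

View pics/w3.png

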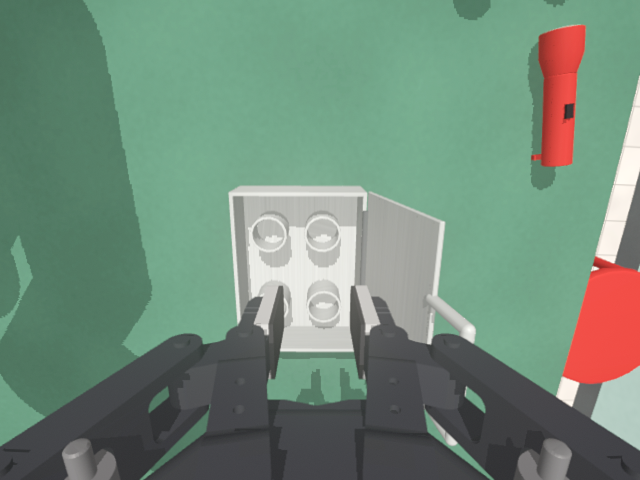

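>>> play_rows(steps=[{"hand": -0.3, "offset": [-0.05, 0.058, 0], "spin": 0}, {"hand": -0.3, "offset": [-0.101, 0.116, 0], "spin": 0}, {"hand": -0.3, "offset": [-0.101, 0.116, 0], "spin": 0}, {"hand": -0.3, "offset": [-0.101, 0.116, 0], "spin": 0}, {"hand": -0.3, "offset": [-0.101, 0.116, 0.03], "spin": 0}, {"hand": -0.3, "offset": [-0.101, 0.116, 0.06], "spin": 0}, {"hand": -0.3, "offset": [-0.101, 0.116, 0.078], "spin": 0}, {"hand": -0.3, "offset": [-0.101, 0.116, 0.078], "spin": 0}, {"hand": -1, "offset": [-0.101, 0.116, 0.078], "spin": 0}, {"hand": -1, "offset": [-0.101, 0.116, 0.078], "spin": 0}, {"hand": -1, "offset": [-0.101, 0.116, 0.078], "spin": 0}, {"hand": -1, "offset": [-0.101, 0.116, 0.078], "spin": 0}])

```text
t: 48.05
tcp_pos: [0.6153, -0.2821, 0.4087]
tool_rot: [0.0, 0.696, 0.718, -0.0]
contact_force: [-5.1, 1.8, 3.7]
width: 0.0067
gripper_force: 58.7
```

Run:
```python
import numpy as np
k=.19502/.8
for a,b in((1.765,1.4),(1.4,1.0),(1.0,.6),(.6,.3),(.3,.12),(.12,.03)):
    print(a,b,[[float(round(k*(np.cos(a)-np.cos(t)),4)),float(round(-k*(np.sin(t)-np.sin(a)),4))] for t in np.linspace(a,b,13)[1:]])
```

```text
1.765 1.4 [[-0.0073, -0.0013], [-0.0146, -0.0024], [-0.022, -0.0033], [-0.0294, -0.0039], [-0.0368, -0.0044], [-0.0442, -0.0046], [-0.0516, -0.0045], [-0.059, -0.0043], [-0.0664, -0.0038], [-0.0738, -0.0031], [-0.0812, -0.0022], [-0.0885, -0.001]]
1.4 1.0 [[-0.008, 0.0015], [-0.0159, 0.0033], [-0.0238, 0.0053], [-0.0316, 0.0076], [-0.0393, 0.0102], [-0.0469, 0.013], [-0.0544, 0.0161], [-0.0618, 0.0194], [-0.0691, 0.023], [-0.0763, 0.0268], [-0.0834, 0.0308], [-0.0903, 0.0351]]
1.0 0.6 [[-0.0068, 0.0045], [-0.0134, 0.0092], [-0.0198, 0.0142], [-0.0261, 0.0193], [-0.0322, 0.0247], [-0.0381, 0.0303], [-0.0439, 0.036], [-0.0494, 0.042], [-0.0547, 0.0481], [-0.0599, 0.0544], [-0.0648, 0.0609], [-0.0695, 0.0675]]
0.6 0.3 [[-0.0034, 0.0051], [-0.0066, 0.0102], [-0.0097, 0.0155], [-0.0127, 0.0208], [-0.0156, 0.0262], [-0.0183, 0.0316], [-0.0209, 0.0371], [-0.0233, 0.0427], [-0.0256, 0.0484], [-0.0278, 0.0541], [-0.0298, 0.0598], [-0.0317, 0.0656]]
0.3 0.12 [[-0.0011, 0.0035], [-0.0021, 0.007], [-0.003, 0.0105], [-0.0039, 0.0141], [-0.0047, 0.0177], [-0.0055, 0.0212], [-0.0063, 0.0248], [-0.0069, 0.0284], [-0.0076, 0.032], [-0.0082, 0.0356], [-0.0087, 0.0392], [-0.0091, 0.0429]]
0.12 0.03 [[-0.0002, 0.0018], [-0.0004, 0.0036], [-0.0006, 0.0055], [-0.0008, 0.0073], [-0.0009, 0.0091], [-0.0011, 0.0109], [-0.0012, 0.0127], [-0.0013, 0.0146], [-0.0014, 0.0164], [-0.0015, 0.0182], [-0.0016, 0.02], [-0.0016, 0.0219]]
```

>>> play_rows(steps=[{"hand": -1, "offset": [0, -0.007, -0.0015], "spin": 0}, {"hand": -1, "offset": [0, -0.0145, -0.0025], "spin": 0}, {"hand": -1, "offset": [0, -0.022, -0.0035], "spin": 0}, {"hand": -1, "offset": [0, -0.0295, -0.004], "spin": 0}, {"hand": -1, "offset": [0, -0.037, -0.0045], "spin": 0}, {"hand": -1, "offset": [0, -0.044, -0.0045], "spin": 0}, {"hand": -1, "offset": [0, -0.0515, -0.0045], "spin": 0}, {"hand": -1, "offset": [0, -0.059, -0.0045], "spin": 0}, {"hand": -1, "offset": [0, -0.0665, -0.004], "spin": 0}, {"hand": -1, "offset": [0, -0.074, -0.003], "spin": 0}, {"hand": -1, "offset": [0, -0.081, -0.002], "spin": 0}, {"hand": -1, "offset": [0, -0.0885, -0.001], "spin": 0}])

```text
t: 49.25
tcp_pos: [0.5443, -0.2844, 0.4084]
tool_rot: [0.0, 0.696, 0.718, 0.0]
contact_force: [1.9, 3.1, 4.6]
width: 0.0067
gripper_force: 62.2
```

>>> play_rows(steps=[{"hand": -1, "offset": [0, -0.008, 0.0015], "spin": 0}, {"hand": -1, "offset": [0, -0.016, 0.0035], "spin": 0}, {"hand": -1, "offset": [0, -0.024, 0.0055], "spin": 0}, {"hand": -1, "offset": [0, -0.0315, 0.0075], "spin": 0}, {"hand": -1, "offset": [0, -0.0395, 0.01], "spin": 0}, {"hand": -1, "offset": [0, -0.047, 0.013], "spin": 0}, {"hand": -1, "offset": [0, -0.0545, 0.016], "spin": 0}, {"hand": -1, "offset": [0, -0.062, 0.0195], "spin": 0}, {"hand": -1, "offset": [0, -0.069, 0.023], "spin": 0}, {"hand": -1, "offset": [0, -0.0765, 0.027], "spin": 0}, {"hand": -1, "offset": [0, -0.0835, 0.031], "spin": 0}, {"hand": -1, "offset": [0, -0.0903, 0.035], "spin": 0}])

```text
t: 50.45
tcp_pos: [0.472, -0.2868, 0.3795]
tool_rot: [-0.0, 0.696, 0.718, -0.0]
contact_force: [1.3, 2.4, 2.7]
width: 0.0066
gripper_force: 62.9
```

>>> play_rows(steps=[{"hand": -1, "offset": [0, -0.007, 0.0045], "spin": 0}, {"hand": -1, "offset": [0, -0.0135, 0.009], "spin": 0}, {"hand": -1, "offset": [0, -0.02, 0.014], "spin": 0}, {"hand": -1, "offset": [0, -0.026, 0.0195], "spin": 0}, {"hand": -1, "offset": [0, -0.032, 0.0245], "spin": 0}, {"hand": -1, "offset": [0, -0.038, 0.0305], "spin": 0}, {"hand": -1, "offset": [0, -0.044, 0.036], "spin": 0}, {"hand": -1, "offset": [0, -0.0495, 0.042], "spin": 0}, {"hand": -1, "offset": [0, -0.0545, 0.048], "spin": 0}, {"hand": -1, "offset": [0, -0.06, 0.0545], "spin": 0}, {"hand": -1, "offset": [0, -0.065, 0.061], "spin": 0}, {"hand": -1, "offset": [0, -0.0695, 0.0675], "spin": 0}])

```text
t: 51.65
tcp_pos: [0.4168, -0.2885, 0.3253]
tool_rot: [0.0, 0.696, 0.718, 0.0]
contact_force: [-0.5, -0.5, 1.3]
width: 0.0068
gripper_force: 63.8
```

>>> play_rows(steps=[{"hand": -1, "offset": [0, -0.0035, 0.005], "spin": 0}, {"hand": -1, "offset": [0, -0.0065, 0.01], "spin": 0}, {"hand": -1, "offset": [0, -0.0095, 0.0155], "spin": 0}, {"hand": -1, "offset": [0, -0.0125, 0.021], "spin": 0}, {"hand": -1, "offset": [0, -0.0155, 0.026], "spin": 0}, {"hand": -1, "offset": [0, -0.0185, 0.0315], "spin": 0}, {"hand": -1, "offset": [0, -0.021, 0.037], "spin": 0}, {"hand": -1, "offset": [0, -0.0235, 0.0425], "spin": 0}, {"hand": -1, "offset": [0, -0.0255, 0.0485], "spin": 0}, {"hand": -1, "offset": [0, -0.028, 0.054], "spin": 0}, {"hand": -1, "offset": [0, -0.03, 0.06], "spin": 0}, {"hand": -1, "offset": [0, -0.0317, 0.0655], "spin": 0}])

```text
t: 52.85
tcp_pos: [0.3915, -0.2892, 0.2731]
tool_rot: [-0.0, 0.696, 0.718, -0.0]
contact_force: [-4.0, 1.0, 3.6]
width: 0.0069
gripper_force: 63.3
```

>>> play_rows(steps=[{"hand": -1, "offset": [0, -0.001, 0.0035], "spin": 0}, {"hand": -1, "offset": [0, -0.002, 0.007], "spin": 0}, {"hand": -1, "offset": [0, -0.003, 0.0105], "spin": 0}, {"hand": -1, "offset": [0, -0.004, 0.014], "spin": 0}, {"hand": -1, "offset": [0, -0.0045, 0.0175], "spin": 0}, {"hand": -1, "offset": [0, -0.0055, 0.021], "spin": 0}, {"hand": -1, "offset": [0, -0.0065, 0.025], "spin": 0}, {"hand": -1, "offset": [0, -0.007, 0.0285], "spin": 0}, {"hand": -1, "offset": [0, -0.0075, 0.032], "spin": 0}, {"hand": -1, "offset": [0, -0.008, 0.0355], "spin": 0}, {"hand": -1, "offset": [0, -0.0085, 0.039], "spin": 0}, {"hand": -1, "offset": [0, -0.009, 0.043], "spin": 0}])

```text
t: 54.05
tcp_pos: [0.3843, -0.2895, 0.2387]
tool_rot: [-0.0, 0.696, 0.718, -0.0]
contact_force: [-4.3, 0.2, 1.7]
width: 0.0067
gripper_force: 64.8
```

>>> play_rows(steps=[{"hand": -1, "offset": [0, 0, 0.0015], "spin": 0}, {"hand": -1, "offset": [0, -0.0005, 0.003], "spin": 0}, {"hand": -1, "offset": [0, -0.0005, 0.0045], "spin": 0}, {"hand": -1, "offset": [0, -0.0005, 0.006], "spin": 0}, {"hand": -1, "offset": [0, -0.001, 0.0075], "spin": 0}, {"hand": -1, "offset": [0, -0.001, 0.009], "spin": 0}, {"hand": -1, "offset": [0, -0.001, 0.0105], "spin": 0}, {"hand": -1, "offset": [0, -0.001, 0.012], "spin": 0}, {"hand": -1, "offset": [0, -0.0015, 0.0135], "spin": 0}, {"hand": -1, "offset": [0, -0.0015, 0.015], "spin": 0}, {"hand": -1, "offset": [0, -0.0015, 0.0165], "spin": 0}, {"hand": -1, "offset": [0, -0.0015, 0.0175], "spin": 0}])

```text
t: 55.25
tcp_pos: [0.3831, -0.2895, 0.2248]
tool_rot: [-0.0, 0.696, 0.718, -0.0]
contact_force: [-6.1, 0.1, 2.6]
width: 0.0069
gripper_force: 64.9
```

>>> play_rows(steps=[{"hand": -1, "offset": [0, 0, 0.001], "spin": 0}, {"hand": -1, "offset": [0, 0, 0.002], "spin": 0}, {"hand": -1, "offset": [0, 0, 0.003], "spin": 0}, {"hand": -1, "offset": [0, 0, 0.004], "spin": 0}, {"hand": -1, "offset": [0, 0, 0.005], "spin": 0}, {"hand": -1, "offset": [0, 0, 0.006], "spin": 0}, {"hand": -1, "offset": [0, 0, 0.006], "spin": 0}])

```text
t: 55.95
tcp_pos: [0.383, -0.2895, 0.2199]
tool_rot: [-0.0, 0.696, 0.718, -0.0]
contact_force: [-7.4, -0.5, 1.0]
width: 0.007
gripper_force: 64.8
```

>>> play_rows(steps=[{"hand": -1, "offset": [0, 0, 0.0005], "spin": 0}, {"hand": -1, "offset": [0, 0, 0.001], "spin": 0}, {"hand": -1, "offset": [0, 0, 0.0015], "spin": 0}, {"hand": -1, "offset": [0, 0, 0.0015], "spin": 0}])

```text
t: 56.35
tcp_pos: [0.383, -0.2895, 0.2188]
tool_rot: [-0.001, 0.696, 0.718, -0.0]
contact_force: [-8.4, 1.2, 2.0]
width: 0.0066
gripper_force: 64.9
```

>>> play_rows(steps=[{"hand": -1, "offset": [0, 0, 0.0005], "spin": 0}, {"hand": -1, "offset": [0, 0, 0.001], "spin": 0}, {"hand": -1, "offset": [0, 0, 0.0015], "spin": 0}, {"hand": -1, "offset": [0, 0, 0.0015], "spin": 0}])

```text
t: 56.75
tcp_pos: [0.383, -0.2895, 0.2176]
tool_rot: [-0.001, 0.696, 0.718, -0.0]
contact_force: [-7.2, -0.1, 1.7]
width: 0.0068
gripper_force: 64.9
```

>>> play_rows(steps=[{"hand": -1, "offset": [0, 0, 0.0005], "spin": 0}, {"hand": -1, "offset": [0, 0, 0.001], "spin": 0}, {"hand": -1, "offset": [0, 0, 0.001], "spin": 0}])

```text
t: 57.05
tcp_pos: [0.383, -0.2895, 0.2172]
tool_rot: [-0.0, 0.696, 0.718, -0.0]
contact_force: [-8.5, 1.0, 5.1]
width: 0.0069
gripper_force: 65.4
```

Upward force is starting to build; I'll press a little further to confirm the lid is seated.

>>> play_rows(steps=[{"hand": -1, "offset": [0, 0, 0.0005], "spin": 0}, {"hand": -1, "offset": [0, 0, 0.001], "spin": 0}, {"hand": -1, "offset": [0, 0, 0.0015], "spin": 0}, {"hand": -1, "offset": [0, 0, 0.0015], "spin": 0}, {"hand": -1, "offset": [0, 0, 0.0015], "spin": 0}])

```text
t: 57.55
tcp_pos: [0.3831, -0.2895, 0.217]
tool_rot: [-0.0, 0.696, 0.718, -0.0]
contact_force: [-12.1, 5.6, 15.7]
width: 0.0067
gripper_force: 66.5
```

>>> play_rows(steps=[{"hand": -0.2, "offset": [0, 0, 0], "spin": 0}, {"hand": -0.2, "offset": [0, 0, 0], "spin": 0}, {"hand": -0.2, "offset": [0, 0, 0], "spin": 0}, {"hand": -0.2, "offset": [0, 0, 0], "spin": 0}, {"hand": -0.2, "offset": [0, 0, -0.02], "spin": 0}, {"hand": -0.2, "offset": [0, 0, -0.06], "spin": 0}, {"hand": -0.2, "offset": [0, 0, -0.12], "spin": 0}, {"hand": -0.2, "offset": [0, 0, -0.18], "spin": 0}, {"hand": -0.2, "offset": [0.06, 0, -0.2], "spin": 0}, {"hand": -0.2, "offset": [0.12, 0.03, -0.2], "spin": 0}, {"hand": -0.2, "offset": [0.18, 0.05, -0.2], "spin": 0}, {"hand": -0.2, "offset": [0.24, 0.07, -0.2], "spin": 0}])

```text
t: 58.75
tcp_pos: [0.432, -0.0993, 0.3762]
tool_rot: [0.001, 0.696, 0.718, 0.0]
contact_force: [1.4, -0.6, -0.3]
width: 0.0337
gripper_force: 0.0
```

>>> play_rows(steps=[{"hand": -0.2, "offset": [0.05, 0.02, 0], "spin": 0}, {"hand": -0.2, "offset": [0.1, 0.02, 0], "spin": 0}, {"hand": -0.2, "offset": [0.1, 0.02, 0], "spin": 0}, {"hand": -0.2, "offset": [0.1, 0.02, 0], "spin": 0}])

```text
t: 59.15
tcp_pos: [0.4453, -0.0198, 0.3759]
tool_rot: [0.0, 0.695, 0.719, 0.0]
contact_force: [0.5, 0.9, 0.4]
width: 0.0345
gripper_force: 0.0
```

Run:
```python
from h import *
for n in("top","side"):
    d=grab(n);P=cloud(d);save(n+"9",d["img"])
    m=(d["z_map"]>0)&(P[...,0]>.435)&(P[...,0]<.57)&(P[...,1]>-.375)&(P[...,1]<-.2)&(P[...,2]>.03)&(P[...,2]<.1);L=P[m]
    A=np.c_[L[:,:2],np.ones(len(L))];c=np.linalg.lstsq(A,L[:,2],rcond=None)[0];print(n,"slope",c[:2],"z",np.median(L[:,2]))
```

```text
top slope [-0.00856254  0.00285763] z 0.06706279117906097
side slope [-0.00358499 -0.00421425] z 0.06495260526006685
```

View pics/side9.png

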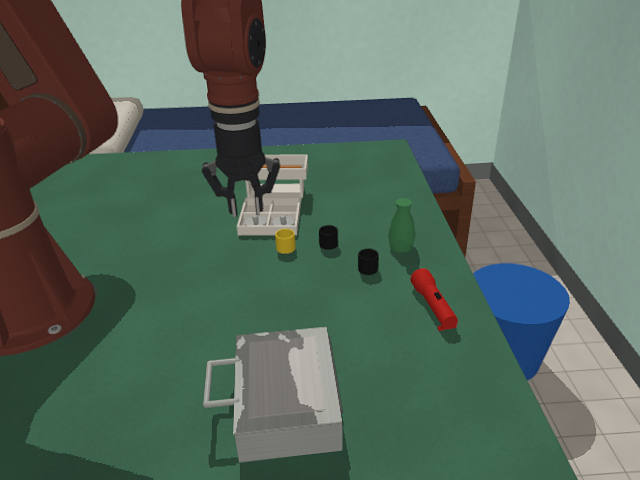

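The lid lies flat and shut, with its handle at (222,383). The caps sit in the pockets at (255,220) and (285,220), and the vase and flashlight haven't moved.

```bash
python3 -c "
from plant import manip
print(manip.hand_in())"
```

```text
the job is handed in; nothing more can be done
None
```

The job is handed in at about 59 s: both caps sit flat, knob up, in their own pockets of the lower tier, all four bare pots stand upright in the box, and the lid was lowered gently until it seated shut; no verdict came back.

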